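# Find the filled sensor housing by weight and present it to the code reader

### The job

Of the two identical-looking aluminium sensor housings in the blue tray, one is already filled with potting compound and the other is still empty; only their weight tells them apart. Set the empty, lighter one gently and fully home, upright, in the pocket of the aluminium dispensing pallet and let go of it, then finish holding the filled, heavier one still and level, centred over the upward-looking code reader with its underside about 50 mm above the glass. The program ends while holding it there; do not touch the reader, and leave everything else where it is.

Things in the scene. Friction and masses are not known exactly. Their poses are not given: they have to be found in the camera images.
- housing_a: First closed aluminium housing 84 (x) x 50 (y) x 54 (z) mm, upright in the tray; origin: centre of its underside, z up, x towards a round brass connector on one end (14 mm across, 14 mm long, axis 32 mm up). Flat sides 50 mm apart; port and screw heads up to 2.5 mm above the lid. Looks like the other one. Which is filled differs each time; weights vary by batch, 120 to 500 g, the filled one at least 140 g heavier.
- housing_b: Second closed aluminium housing 84 (x) x 50 (y) x 54 (z) mm, upright in the tray; origin: centre of its underside, z up, x towards a round brass connector on one end (14 mm across, 14 mm long, axis 32 mm up). Flat sides 50 mm apart; port and screw heads up to 2.5 mm above the lid. Looks like the other one. What is inside (cured block or bare board carrier) has 1.5 to 3 mm of play.
- tray: Shallow blue plastic tray, fixed, 220 (x) x 360 (y) x 22 (z) mm, walls and floor 4 mm thick, so the housings' undersides are 4 mm above the bench; origin at the centre of its underside. The housings stand about 170 mm apart along its y axis, their long sides roughly along its x axis.
- pallet: Dispensing pallet, fixed: aluminium plate 150 (x) x 120 (y) x 22 (z) mm with one rectangular pocket with a dark floor in the middle; origin at the centre of its underside. Two brass dowels 3 mm high stand on its top 63 mm from the middle along x.
- pallet_pocket (a point): Centre of the pocket's floor, 10 mm above the bench, with the pallet's axes. The pocket is 89 mm along x and 55 mm along y, 12 mm deep, with a 3 mm chamfer at the mouth (mouth 22 mm above the bench). A housing goes in with its long side along x, the connector at either end.
- reader: Upward-looking code reader, fixed: aluminium base plate 120 x 100 x 8 mm, black finned body 72 x 70 mm, on top a round ring light 90 mm across with the lens in its middle; 78 mm high in all; origin at the centre of its underside.
- reader_glass (a point): Centre of the reader's lens glass at the very top of the reader, 78 mm above the bench, z up.
- solvent_bottle: Bystander: white bottle with red cap, 62 mm across, 150 mm high, origin under its centre.
- screw_jar: Bystander: clear jar with blue lid, 54 mm across, 60 mm high, origin under its centre.
- screwdriver: Bystander: screwdriver lying on the bench, origin under its middle.
- tape_roll: Bystander: roll of amber tape lying flat, 84 mm across, 18 mm high, origin under its centre.
- syringe: Bystander: amber dispensing syringe lying on the bench, about 140 mm long along its x axis, 26 mm high, origin under its middle.
- needle_dish: Bystander: white open dish 90 x 70 x 22 mm, origin under its centre.
- port_plug: Bystander: small orange plug, 22 mm across, 13 mm high, in the blue tray between the housings' far ends, origin under its centre.
- caliper: Bystander: digital caliper lying on the bench, 200 mm long along its x axis, 13 mm high, origin under its middle.

How it is judged:
On the way:
1. the empty (lighter) housing stands fully home in the pallet's pocket, let go (((z of housing_a in the frame of pallet_pocket between -0.004 and 0.004 m and horizontal distance between housing_a and pallet_pocket below 0.008 m and angle between housing_a's own z axis and vertical below 0.06 rad and contact force between the fingers and housing_a below 0.1 N and linear speed of housing_a below 0.02 m/s and contact force between pallet and housing_a between 0.8 and 2.8 N) or (z of housing_b in the frame of pallet_pocket between -0.004 and 0.004 m and horizontal distance between housing_b and pallet_pocket below 0.008 m and angle between housing_b's own z axis and vertical below 0.06 rad and contact force between the fingers and housing_b below 0.1 N and linear speed of housing_b below 0.02 m/s and contact force between pallet and housing_b between 0.8 and 2.8 N))), for 0.3 s.
At the end, for the whole second after the job is handed in: Lighter housing let go in the pallet's pocket: at most 4 mm above its floor, 8 mm off centre, tilt under 0.06 rad, weight on the pallet 0.8 to 2.8 N (the filled one weighs over 3.4 N). Heavier one gripped, still, tilt under 0.15 rad, 30 to 70 mm above the glass, within 20 mm of its centre (((z of housing_a in the frame of reader_glass between 0.03 and 0.07 m and horizontal distance between housing_a and reader_glass below 0.02 m and angle between housing_a's own z axis and vertical below 0.15 rad and contact force between the fingers and housing_a above 2 N and linear speed of each of housing_a, housing_b below 0.02 m/s and angular speed of housing_a below 0.2 rad/s and z of housing_b in the frame of pallet_pocket between -0.004 and 0.004 m and horizontal distance between housing_b and pallet_pocket below 0.008 m and angle between housing_b's own z axis and vertical below 0.06 rad and contact force between the fingers and housing_b below 0.1 N and contact force between pallet and housing_b between 0.8 and 2.8 N) or (z of housing_b in the frame of reader_glass between 0.03 and 0.07 m and horizontal distance between housing_b and reader_glass below 0.02 m and angle between housing_b's own z axis and vertical below 0.15 rad and contact force between the fingers and housing_b above 2 N and linear speed of each of housing_b, housing_a below 0.02 m/s and angular speed of housing_b below 0.2 rad/s and z of housing_a in the frame of pallet_pocket between -0.004 and 0.004 m and horizontal distance between housing_a and pallet_pocket below 0.008 m and angle between housing_a's own z axis and vertical below 0.06 rad and contact force between the fingers and housing_a below 0.1 N and contact force between pallet and housing_a between 0.8 and 2.8 N))); the arm keeps its last pose, push and grip.
It fails at once if the code reader is touched (contact force between reader and anything else above 1 N).
It fails at once if a housing is dropped into the pallet (over 0.3 m/s near the pocket floor) or rammed into it (over 60 N) (contact force between pallet and housing_a above 60 N or (horizontal distance between housing_a and pallet_pocket below 0.03 m and z of housing_a in the frame of pallet_pocket below 0.02 m and linear speed of housing_a above 0.3 m/s) or contact force between pallet and housing_b above 60 N or (horizontal distance between housing_b and pallet_pocket below 0.03 m and z of housing_b in the frame of pallet_pocket below 0.02 m and linear speed of housing_b above 0.3 m/s)).
It fails at once if a bystander is moved by more than 20 mm (distance of any of solvent_bottle, screw_jar, screwdriver, tape_roll, syringe, needle_dish, port_plug, caliper from where it was at the start of the episode above 0.02 m).
It also fails if it takes over 72 s, if anything falls off the work surface, if the arm or the gripper's body presses on something with over 40 N, if the wrist force passes 120 N, or if a joint passes its speed limit or range.

### The arm

A 6-joint arm with a two-finger parallel gripper is mounted at the origin on the work surface. World frame = base frame: x ahead of the robot, y to its left, z up, the work surface at z = 0. Lengths are in m, angles in rad, forces in N, time in s.
With the tool pointing down it reaches from about 0.275 to 0.775 m from the base axis. Payload 14.6 kg.
Tool frame: the origin (TCP) lies at the very end of the fingers, on their centre line; the grasp point (between the pads) lies ctrl.grip_depth behind it (ctrl.grip_depth is the distance from the TCP to the grasp point, in m); y points along the fingers, z is the direction in which the jaws open and shut, and the axes are right-handed (so a half turn about y gives the same grasp; the last joint's range is limited). The gripper opens to 85 mm and grips with 20 to 120 N. Pads are 22 mm wide; open, the fingers measure 114 mm over their backs; the gripper's body (76 mm by 85 mm) begins 54 mm behind the grasp point. The pads swing forward as they close: fully open they stand 13 mm farther back than shut.
Start: joints at [1.108, 0.263, -0.048, 1.259, 0, 1.415], TCP at [0.159, 0.5, 0.199] pointing down, gripper open.
Joint ranges: [-2.65, 2.65], [-0.89, 1.7], [-1.18, 1.37], [-2.13, 2.11], [-1.35, 1.29], [-3.14, 3.14]. Speed limits (rad/s): [1.89, 1.89, 2.57, 2.79, 3.14, 3.14].

### API

Orientations are given as a unit quaternion [w, x, y, z].
In Python, from station import sensors, vision, ctrl gives the robot as it stands.
- The arm moves only by the tool carry_out, never from a script. Its argument "deltas" is a list of rows, each a list of 4 numbers: the shift along the tool's x, y, z as a fraction of full scale, then the turn about the tool's y as a fraction of full scale. In form: [[tx, ty, tz, twist], ...]. A call has 1 to 8 rows; each row is the pose to reach, as a shift and turn from the pose commanded when the call began, along the tool's axes at that moment, turning the shorter way round; what a row does not reach only later rows make up. Full scale, the value 1, is 0.25 m for a shift and 180 degrees for a turn. A row lasts 1/10 s, in which the tool goes at most 50 mm and 8.59 degrees, less where a joint would pass 70% of its speed; a pose out of reach is approached as far as the arm can. A call with a number of a shift or a turn outside -1 to 1 is refused whole. A call with a gripper value outside its range is refused whole. "claw" is the gripper's target within -1 to 1 (fully open at 1, half-way at 0, shut at -1), set as the call begins (left out, the last holds). The fingers move at their own pace and stop on an object; the grip force is fixed at half the most. Time passes only in rows, so rows that repeat a pose let the fingers close. It gives the time, the measured TCP pose, the force and the opening at its end, in the units of the state.
- sensors.read_state(): the state, without advancing time (a new reading comes with each control period).
- vision.snapshot(name): name is "side" or "top" or "wrist"; returns the picture (400x640x3 uint8, red, green, blue); there is no depth.
- vision.camera_model(name): a dict with "vfov" (degrees; the focal length in pixels is half the picture's height over the tangent of half this angle, whatever the lens; pixels are square), "cx", "cy" (the principal point, pixels), "extrinsics" (4x4, takes a point from world to camera coordinates). Camera axes: x right, y down, z forward; pixel columns grow to the right and rows downward; lengths in m; the calibration is good to about 2 mm. A picture is of the moment at which its call begins: read the wrist's pose just before it. camera_model takes no time and is no camera call; for the wrist camera it gives the pose at the moment of the call.
- ctrl.close_job(): hands the job in, once; it reports no verdict.
The state is a dict: "clock": time; "qpos": joint angles; "joint_velocities": joint speeds; "joint_efforts": joint torques, N m; "ee_pos": TCP position; "tool_rot": TCP orientation; "ft_force": force on the tool from outside, world axes, zero at the start; "moment": the same for the moment, N m; "finger_gap": finger opening in m.
Only numpy, scipy, OpenCV 4.12 (cv2) and the standard library are available. Lean on these libraries where they do the work, as an engineer would, in place of code of your own. Each camera call takes 0.05 s, during which the arm holds its last target.

## Working session

There is one attempt and no reset: what is moved stays moved. The work goes in short steps, Python scripts to look and compute and a tool call to move; the robot and the scene stay as the last step left them, time stands still between calls to the robot, and variables do not carry over. Pictures are saved under pics/ and viewed, and the job is handed in when it is done.

Besides the shell and the picture viewer there is one more tool, called after "Request:" in YAML: its name, and indented under it one key for each argument. carry_out: Moves the arm, as the interface text tells. Shift numbers are shares of 0.25 m and turn numbers shares of 180 degrees, none past 1 either way. Its arguments: {"type":"object","properties":{"deltas":{"type":"array","items":{"type":"array","items":{"type":"number","minimum":-1,"maximum":1}}},"claw":{"type":"number"}},"required":["deltas"]}

```bash
ls; mkdir -p pics; python3 - <<'E'
from station import sensors, vision, ctrl
import cv2, numpy as np
np.set_printoptions(precision=4,suppress=True)
print(sensors.read_state(), ctrl.grip_depth)
for n in ("side","top","wrist"):
    m=vision.camera_model(n); print(n,m)
    im=vision.snapshot(n); cv2.imwrite(f"pics/{n}0.png",im[:,:,::-1])
E
```

```text
pics
{'clock': 0.0, 'qpos': array([ 1.1077,  0.2635, -0.0489,  1.2594,  0.    ,  1.4155]), 'joint_velocities': array([-0.0016,  0.0003,  0.002 ,  0.0003,  0.0021, -0.0018]), 'joint_efforts': array([  0.0025, -63.7615,  38.4562,   0.0139,  -0.    ,  -0.    ]), 'ee_pos': array([0.1589, 0.5   , 0.1981]), 'tool_rot': array([-0.6984,  0.6991, -0.1085,  0.1083]), 'ft_force': array([ 0.7454, -0.4247,  0.3143]), 'moment': array([ 0.0615, -0.0044,  0.0292]), 'finger_gap': 0.08533152006749793} 0.0187
side {'vfov': 57.390479585122286, 'cx': 320.5378215440663, 'cy': 202.31119579269014, 'extrinsics': array([[ 0.8761, -0.4819,  0.0173, -0.4525],
       [-0.2969, -0.5672, -0.7682,  0.254 ],
       [ 0.38  ,  0.6678, -0.64  ,  0.8362],
       [ 0.    ,  0.    ,  0.    ,  1.    ]])}
top {'vfov': 50.51315582477482, 'cx': 313.8188997351103, 'cy': 206.9713735621572, 'extrinsics': array([[ 0.0079, -0.9998,  0.0187,  0.0496],
       [-0.9835, -0.0112, -0.1807,  0.531 ],
       [ 0.1808, -0.0169, -0.9834,  1.1193],
       [ 0.    ,  0.    ,  0.    ,  1.    ]])}
wrist {'vfov': 60.04709779071932, 'cx': 317.40690542807613, 'cy': 200.03200720790633, 'extrinsics': array([[ 0.3022,  0.9532, -0.0009, -0.5247],
       [ 0.9013, -0.2855,  0.3259, -0.0427],
       [ 0.3104, -0.0993, -0.9454,  0.3811],
       [ 0.    ,  0.    ,  0.    ,  1.    ]])}
```

View pics/top0.png

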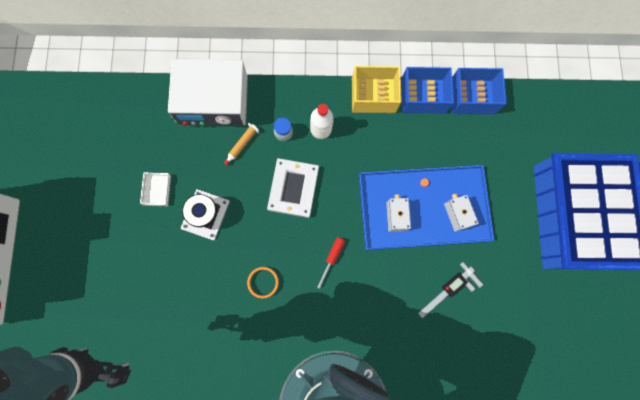

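View pics/side0.png

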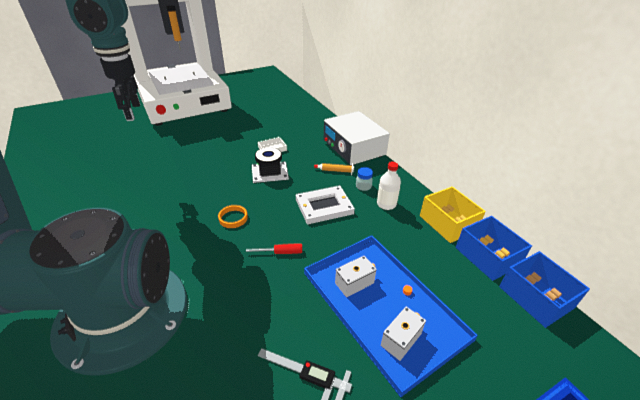

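View pics/wrist0.png

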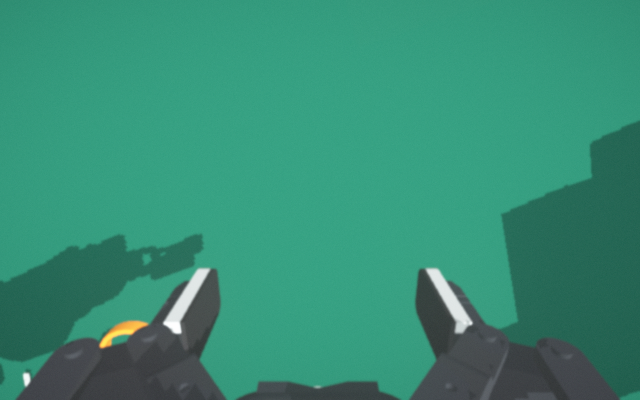

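The top view shows the housings at about (399,213) and (460,212) in the blue tray, the pallet at (294,188) and the reader at (199,210). The plug is at (424,183). The side view shows the same layout, and the wrist view has only bare bench. Next I'll enlarge and measure.

```bash
cat > h.py <<'E'
from station import sensors, vision, ctrl
import cv2, numpy as np
from scipy.spatial.transform import Rotation as Rn
np.set_printoptions(precision=4,suppress=True)
def rot(q): return Rn.from_quat([q[1],q[2],q[3],q[0]]).as_matrix()
def ray(m,uv):
    f=200/np.tan(np.radians(m['vfov'])/2); E=np.array(m['extrinsics'])
    uv=np.atleast_2d(np.asarray(uv,float))
    d=np.c_[(uv[:,0]-m['cx'])/f,(uv[:,1]-m['cy'])/f,np.ones(len(uv))]@E[:3,:3]
    return -E[:3,:3].T@E[:3,3],d
def onplane(m,uv,z):
    c,d=ray(m,uv); return c+d*((z-c[2])/d[:,2])[:,None]
def proj(m,P):
    f=200/np.tan(np.radians(m['vfov'])/2); E=np.array(m['extrinsics'])
    q=np.atleast_2d(P)@E[:3,:3].T+E[:3,3]; return np.c_[m['cx']+f*q[:,0]/q[:,2],m['cy']+f*q[:,1]/q[:,2]]
E
python3 - <<'E'
from h import *
m=vision.camera_model('top'); print(ray(m,[0,0])[0])
im=cv2.imread('pics/top0.png')
c=im[150:260,350:510]; cv2.imwrite('pics/topz1.png',cv2.resize(c,None,fx=5,fy=5,interpolation=cv2.INTER_CUBIC))
c=im[150:250,170:330]; cv2.imwrite('pics/topz2.png',cv2.resize(c,None,fx=5,fy=5,interpolation=cv2.INTER_CUBIC))
E
```

```text
[0.3194 0.0744 1.1957]
```

View pics/topz1.png

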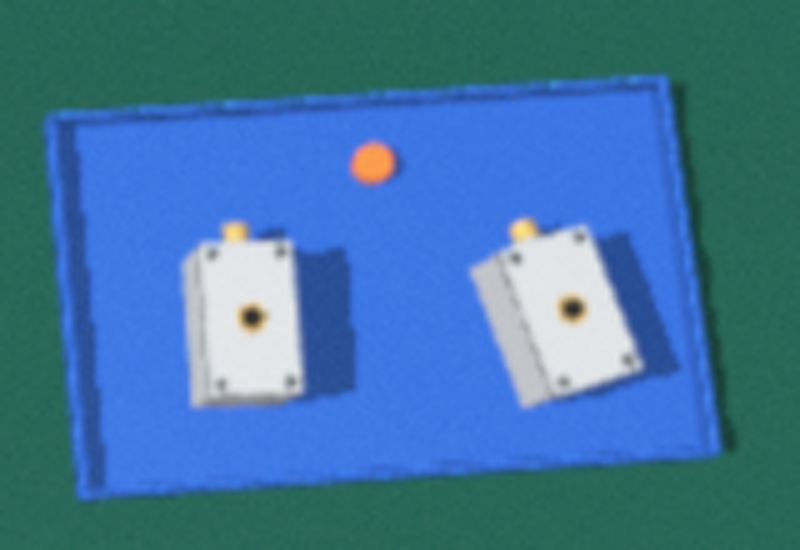

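View pics/topz2.png

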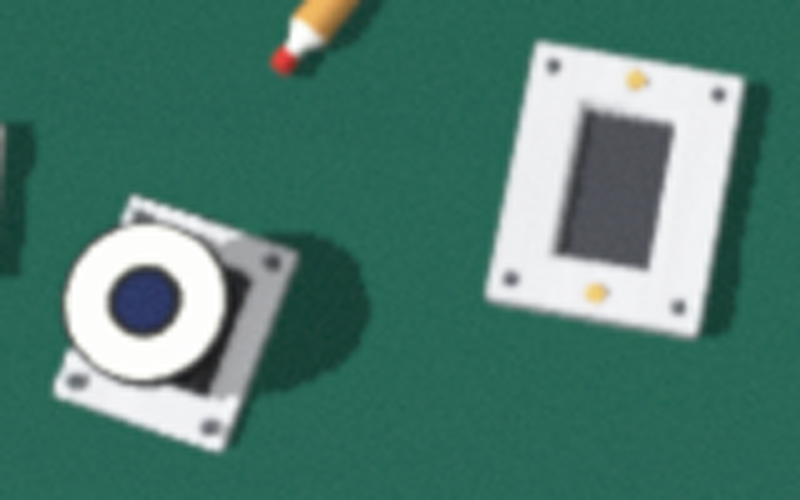

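The enlargement shows the left lid with corners (200,243), (295,240), (302,397) and (207,402), and the right lid with corners (498,256), (585,226), (643,370) and (553,400). In the second crop the pallet dowels are at (637,80) and (597,292), and the lens is at (145,300).

```bash
python3 - <<'E'
from h import *
m=vision.camera_model('top')
def cv(p,ox,oy): p=np.array(p,float); return (p+.5)/5-.5+[ox,oy]
def W(p,ox,oy,z): return onplane(m,cv(p,ox,oy),z)
for n,q in (('L',[(200,243),(295,240),(302,397),(207,402)]),('R',[(498,256),(585,226),(643,370),(553,400)])):
    P=W(q,350,150,.058); c=P.mean(0); d=(P[0]+P[1]-P[2]-P[3])/2; e=(P[0]+P[3]-P[1]-P[2])/2
    print(n,c,'yaw',np.degrees(np.arctan2(d[1],d[0])),np.degrees(np.arctan2(e[1],e[0]))-90,np.linalg.norm(d),np.linalg.norm(e))
for n,q in (('L',[(211,254),(281,252),(291,382),(221,384)]),('R',[(516,258),(580,237),(628,360),(564,382)])):
    P=W(q,350,150,.0595); c=P.mean(0); d=(P[0]+P[1]-P[2]-P[3])/2; print(n,'screws',c,np.degrees(np.arctan2(d[1],d[0])))
P=W([(537,41),(745,77),(697,337),(487,299)],170,150,.022); c=P.mean(0); d=(P[0]+P[1]-P[2]-P[3])/2
print('pal',c,np.degrees(np.arctan2(d[1],d[0])),np.linalg.norm(d))
P=W([(637,80),(597,292)],170,150,.025);print('dow',P.mean(0),np.degrees(np.arctan2(*(P[0]-P[1])[1::-1])),np.linalg.norm(P[0]-P[1]))
P=W([(145,300)],170,150,.078);print('lens',P)
P=W([(372,161)],350,150,.017);print('plug',P)
P=W([(55,118),(660,80),(718,450),(88,492)],350,150,.022);print('tray',P,P.mean(0))
for nm,uv,z in (('bottlecap',(322,108),.15),('jar',(283,127),.06),('sdr handle end',(343,239),.02),('sdr tip',(320,287),.003),('tape',(263,282),.018),('cal',(457,285),.013)): print(nm,onplane(m,uv,z))
s=sensors.read_state(); print(rot(s['tool_rot']))
E
```

```text
L [ 0.5129 -0.1802  0.058 ] yaw 0.8623724187254219 3.0572852948253484 0.0875145784006108 0.05224879573805134
R [ 0.519  -0.3557  0.058 ] yaw 18.487251597647116 19.10155950549165 0.08414213289056867 0.05269094947566634
L screws [ 0.514  -0.1799  0.0595] 2.710165665153269
R screws [ 0.5208 -0.3565  0.0595] 18.2804930784802
pal [0.5922 0.1139 0.022 ] -9.488911535594363 0.1531357769487422
dow [0.5927 0.1136 0.025 ] -9.46023269454758 0.12506595596791664
lens [[0.5144 0.3622 0.078 ]]
plug [[ 0.6133 -0.2619  0.017 ]]
tray [[ 0.6351 -0.079   0.022 ]
 [ 0.6623 -0.4296  0.022 ]
 [ 0.4482 -0.4485  0.022 ]
 [ 0.4213 -0.0947  0.022 ]] [ 0.5417 -0.2629  0.022 ]
bottlecap [[0.7758 0.0371 0.15  ]]
jar [[0.7564 0.1436 0.06  ]]
sdr handle end [[ 0.4459 -0.0278  0.02  ]]
sdr tip [[0.3139 0.035  0.003 ]]
tape [[0.3262 0.1913 0.018 ]]
cal [[ 0.3224 -0.3431  0.013 ]]
[[ 0.953  -0.0004  0.303 ]
 [-0.303  -0.0008  0.953 ]
 [-0.0001 -1.     -0.0009]]
```

```bash
cat >> h.py <<'E'
def cyaw():
    R=rot(sensors.read_state()['tool_rot']); return np.degrees(np.arctan2(R[1,0],R[0,0]))
def plan(p,yaw,base=None):
    s=sensors.read_state(); R=rot(s['tool_rot']); p0=s['ee_pos'] if base is None else np.array(base)
    d=R.T@(np.array(p)-p0)/.25
    y=cyaw(); t=-((yaw-y+90)%180-90)/180  # turn about tool y (down)
    print('t',s['clock'],'ee',s['ee_pos'],'yaw',y,'F',s['ft_force'],'gap',s['finger_gap']); print('row',np.r_[d,t],'dist',np.linalg.norm(d)*.25)
E
python3 - <<'E'
from h import *
m=vision.camera_model('wrist'); c,d=ray(m,[317,200]); R=rot(sensors.read_state()['tool_rot'])
print(c,d, R.T@(c-sensors.read_state()['ee_pos']))
plan([.42,.08,.27],-9.5)
E
```

```text
[0.0788 0.5259 0.3738] [[ 0.31   -0.1003 -0.9454]] [-0.0843 -0.1756  0.0001]
t 0.15 ee [0.159  0.5001 0.1982] yaw -17.636180653746063 F [0.8325 0.3413 0.71  ] gap 0.08557983740545205
row [ 1.5042 -0.2862 -1.2853 -0.0452] dist 0.49978101039276285
```

Request:
carry_out:
  deltas:
    - [0.12, -0.04, -0.08, 0]
    - [0.3, -0.1, -0.22, -0.01]
    - [0.5, -0.15, -0.35, -0.02]
    - [0.66, -0.2, -0.48, -0.03]
    - [0.82, -0.26, -0.61, -0.045]
    - [0.95, -0.28, -0.66, -0.045]
    - [0.95, -0.28, -0.66, -0.045]

```text
clock: 0.85
ee_pos: [0.3381, 0.2684, 0.2694]
tool_rot: [0.705, -0.704, 0.06, -0.061]
ft_force: [0.1, 0.3, -0.8]
finger_gap: 0.0853
```

```bash
python3 -c "
from h import *
plan([.52,.12,.27],-9.5)"
```

```text
t 0.85 ee [0.3381 0.2684 0.2694] yaw -9.765510672561765 F [ 0.1182  0.2832 -0.7872] gap 0.08530415288180995
row [ 0.8179 -0.0011 -0.4614 -0.0015] dist 0.23477262362698129
```

Request:
carry_out:
  deltas:
    - [0.12, 0, -0.07, 0]
    - [0.3, 0, -0.17, 0]
    - [0.48, 0, -0.27, 0]
    - [0.65, 0, -0.37, 0]
    - [0.78, 0, -0.44, 0]
    - [0.82, 0, -0.46, 0]
    - [0.82, 0, -0.46, 0]
    - [0.82, 0, -0.46, 0]

```text
clock: 1.65
ee_pos: [0.5178, 0.1244, 0.2684]
tool_rot: [0.705, -0.705, 0.059, -0.058]
ft_force: [0.0, 0.5, 0.4]
finger_gap: 0.0858
```

```bash
python3 -c "
from h import *
import json
m=vision.camera_model('wrist'); im=vision.snapshot('wrist')
cv2.imwrite('pics/w1.png',im[:,:,::-1]); np.save('w1.npy',m,allow_pickle=True)
print(proj(m,[[.592,.114,.022]]))
plan([.44,-.18,.27],2.5)"
```

```text
[[318.6973 210.0491]]
t 1.7 ee [0.5176 0.1247 0.2687] yaw -9.479948907757274 F [-0.3195 -0.1786 -0.4053] gap 0.085297602596376
row [-0.1054 -0.0054 -1.2532 -0.0666] dist 0.3144123770909356
```

View pics/w1.png

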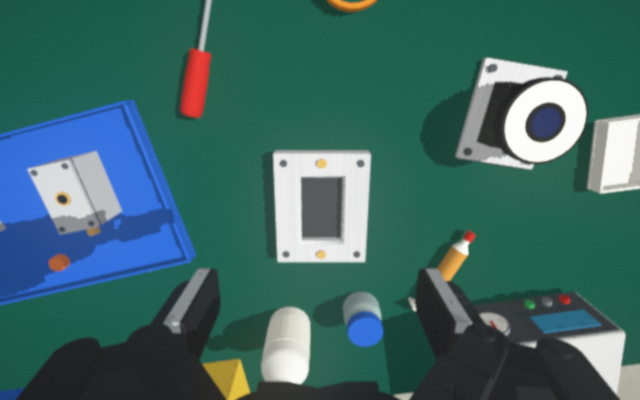

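The pallet lies near the image centre, with dowels at about (321,163) and (321,254) and the pocket at about (322,208). The reader lens is at about (546,122). I'll refine these with masks.

```bash
python3 - <<'E'
from h import *
m=np.load('w1.npy',allow_pickle=True).item(); im=cv2.imread('pics/w1.png')
hsv=cv2.cvtColor(im,cv2.COLOR_BGR2HSV)
# pallet outer
w=((hsv[...,2]>120)&(hsv[...,1]<60)).astype(np.uint8); w[:, :250]=0; w[:,400:]=0; w[:130]=0; w[280:]=0
w=cv2.morphologyEx(w,cv2.MORPH_OPEN,np.ones((3,3)))
cs,_=cv2.findContours(w,cv2.RETR_EXTERNAL,cv2.CHAIN_APPROX_NONE); c=max(cs,key=cv2.contourArea)
r=cv2.minAreaRect(c); print(r)
P=onplane(m,cv2.boxPoints(r),.022); print(P,P.mean(0))
# pocket floor dark
d=((hsv[...,2]<120)&(hsv[...,1]<60)).astype(np.uint8); d[:, :290]=0; d[:,355:]=0; d[:168]=0; d[250:]=0
cs,_=cv2.findContours(d,cv2.RETR_EXTERNAL,cv2.CHAIN_APPROX_NONE); c=max(cs,key=cv2.contourArea); r=cv2.minAreaRect(c);print(r)
P=onplane(m,cv2.boxPoints(r),.010); print(P,P.mean(0))
b=((hsv[...,0]>12)&(hsv[...,0]<30)&(hsv[...,1]>80)&(hsv[...,2]>150)).astype(np.uint8); b[:, :290]=0; b[:,355:]=0; b[:140]=0; b[275:]=0
n,_,st,ce=cv2.connectedComponentsWithStats(b); k=[i for i in range(1,n) if st[i,4]>20]; print(ce[k])
P=onplane(m,ce[k],.0245); print(P.mean(0), np.degrees(np.arctan2(*(P[1]-P[0])[1::-1])), np.linalg.norm(P[0]-P[1]))
l=((hsv[...,0]>105)&(hsv[...,0]<135)&(hsv[...,1]>80)).astype(np.uint8); l[:,:510]=0; l[:80]=0; l[170:]=0; l[:,590:]=0
n,_,st,ce=cv2.connectedComponentsWithStats(l); i=1+np.argmax(st[1:,4]); print('lens',st[i],ce[i],onplane(m,ce[i],.078))
E
```

```text
((322.0, 206.0), (112.0, 98.0), 90.0)
[[0.505  0.0715 0.022 ]
 [0.5248 0.1903 0.022 ]
 [0.6791 0.1724 0.022 ]
 [0.6569 0.0396 0.022 ]] [0.5915 0.1184 0.022 ]
((321.9999694824219, 207.49998474121094), (39.99999237060547, 58.99999237060547), 0.0)
[[0.6318 0.0841 0.01  ]
 [0.5491 0.0992 0.01  ]
 [0.5576 0.1504 0.01  ]
 [0.6409 0.1385 0.01  ]] [0.5948 0.1181 0.01  ]
[[321.1587 163.2063]
 [320.7083 254.1458]]
[0.5925 0.1168 0.0245] -9.548849336195111 0.12570618605839118
lens [531 108  30  29 684] [545.4313 122.0132] [[0.5136 0.3654 0.078 ]]
```

```bash
python3 - <<'E'
from h import *
im=cv2.imread('pics/side0.png')
cv2.imwrite('pics/s1.png',cv2.resize(im[170:240,280:370],None,fx=8,fy=8,interpolation=cv2.INTER_CUBIC))
cv2.imwrite('pics/s2.png',cv2.resize(im[130:190,230:310],None,fx=8,fy=8,interpolation=cv2.INTER_CUBIC))
E
```

```text
(no output)
```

View pics/s1.png

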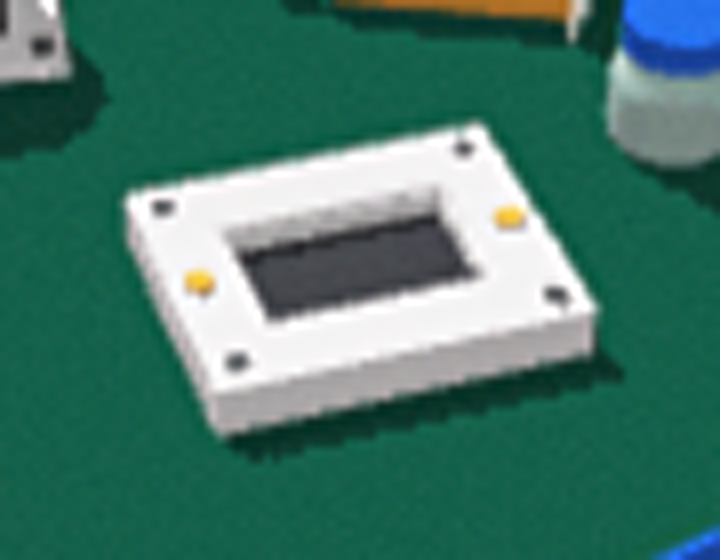

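Request:
carry_out:
  deltas:
    - [-0.01, 0, -0.12, -0.01]
    - [-0.03, 0, -0.3, -0.02]
    - [-0.05, 0, -0.5, -0.04]
    - [-0.07, 0, -0.7, -0.05]
    - [-0.09, 0, -0.88, -0.0666]
    - [-0.1, 0, -1, -0.0666]
    - [-0.1, 0, -1, -0.0666]

```text
clock: 2.4
ee_pos: [0.4513, -0.1202, 0.2689]
tool_rot: [-0.707, 0.707, 0.015, -0.014]
ft_force: [0.6, 0.3, 0.2]
finger_gap: 0.0854
```

```bash
python3 -c "
from h import *
plan([.44,-.2,.27],2.5)"
```

```text
t 2.4 ee [ 0.4513 -0.1202  0.2689] yaw 2.3280926791251506 F [0.5516 0.2931 0.2123] gap 0.08536514300932209
row [-0.0582 -0.0041 -0.3173 -0.001 ] dist 0.08064623108397136
```

The side close-up shows the pallet dowels at (199,282) and (509,217). I'll move on so the wrist camera covers the tray.

Request:
carry_out:
  deltas:
    - [-0.01, 0, -0.1, 0]
    - [-0.02, 0, -0.22, 0]
    - [-0.02, 0, -0.3, 0]
    - [-0.02, 0, -0.3, 0]
    - [-0.02, 0, -0.3, 0]

```text
clock: 2.9
ee_pos: [0.4507, -0.1924, 0.2687]
tool_rot: [0.707, -0.707, -0.015, 0.015]
ft_force: [-0.6, 0.2, 1.4]
finger_gap: 0.0854
```

```bash
python3 -c "
from h import *
ms=vision.camera_model('side')
q=lambda p:(np.array(p,float)+.5)/8-.5+[280,170]
P=onplane(ms,q([(199,282),(509,217)]),.0245); print('side dowels',P,P.mean(0), np.degrees(np.arctan2(*(P[1]-P[0])[1::-1])))
m=vision.camera_model('wrist'); im=vision.snapshot('wrist')
cv2.imwrite('pics/w2.png',im[:,:,::-1]); np.save('w2.npy',m,allow_pickle=True)
plan([.515,-.18,.1],2.5)"
```

```text
side dowels [[0.529  0.1245 0.0245]
 [0.6535 0.1035 0.0245]] [0.5913 0.114  0.0245] -9.559783299641639
t 2.95 ee [ 0.4507 -0.1923  0.2688] yaw 2.5216088586124026 F [ 0.2969  0.1324 -0.2828] gap 0.08510222234455112
row [0.2589 0.6752 0.0375 0.0001] dist 0.1810310580901738
```

View pics/w2.png

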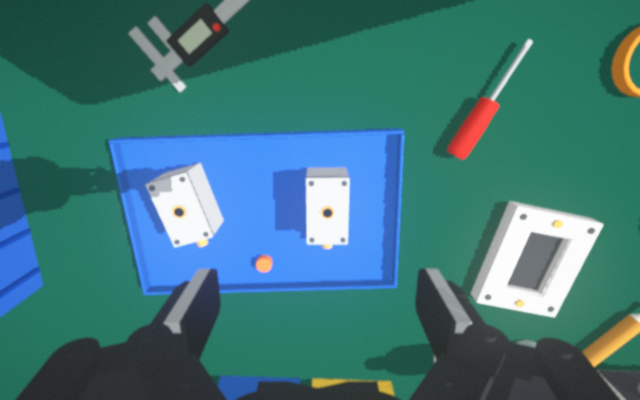

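The wrist view shows the left-y housing with its port at (327,212) and screws at (312,184), (344,184), (311,240) and (343,240). The other housing's port is at (179,212). Both connectors point towards +x (down in the image).

```bash
python3 - <<'E'
from h import *
m=np.load('w2.npy',allow_pickle=True).item(); im=cv2.imread('pics/w2.png')
g=cv2.cvtColor(im,cv2.COLOR_BGR2GRAY); 
for n,q in (('L',[(312,184),(344,184),(311,240),(343,240)]),('R',[(152,188),(182,179),(177,242),(206,234)])):
    out=[]
    for u,v in q:
        a=255-g[v-4:v+5,u-4:u+5].astype(float); a-=np.median(a)+25; a[a<0]=0
        yy,xx=np.mgrid[v-4:v+5,u-4:u+5]; out.append([(a*xx).sum()/a.sum(),(a*yy).sum()/a.sum()])
    out=np.array(out); P=onplane(m,out,.0593); d=P[2]+P[3]-P[0]-P[1]
    print(n,out.round(1).tolist(),P.mean(0),np.degrees(np.arctan2(d[1],d[0])),np.linalg.norm(P[0]-P[1]),np.linalg.norm(P[2]-P[0]))
P=onplane(m,[(558,224),(520,303)],.0245); print('dowel',P.mean(0))
cv2.imwrite('pics/w2z.png',cv2.resize(im[150:260,130:370],None,fx=3,fy=3,interpolation=cv2.INTER_CUBIC))
E
```

```text
L [[310.9, 183.0], [343.8, 183.0], [311.3, 239.7], [342.5, 239.6]] [ 0.514  -0.1778  0.0593] 2.6546419317580714 0.038024115224270356 0.07216026028270249
R [[151.5, 187.6], [181.9, 178.9], [176.6, 241.9], [205.5, 234.0]] [ 0.5208 -0.3538  0.0593] 18.559465139882946 0.03814141047949165 0.07244697126561259
dowel [0.5923 0.1174 0.0245]
```

View pics/w2z.png

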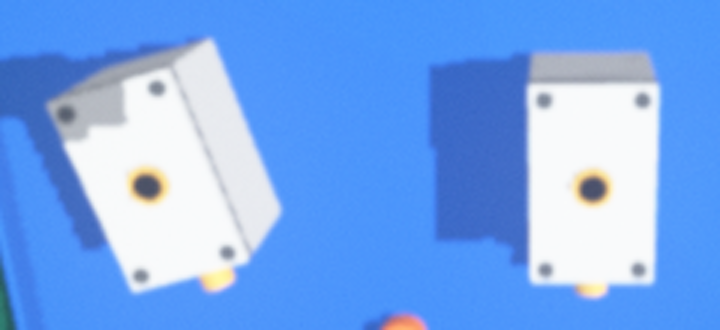

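Screw centres give housing L at (0.514, -0.179) with yaw 2.6°, and R at (0.521, -0.355) with yaw 18.5°. The wrist and fixed cameras disagree by a constant ~3 mm in y. Next, approach L.

Request:
carry_out:
  deltas:
    - [0.05, 0.12, 0.01, 0]
    - [0.13, 0.3, 0.03, 0]
    - [0.21, 0.48, 0.04, 0]
    - [0.255, 0.62, 0.04, 0]
    - [0.255, 0.68, 0.04, 0]
    - [0.255, 0.68, 0.04, 0]

```text
clock: 3.55
ee_pos: [0.5129, -0.1789, 0.0968]
tool_rot: [0.708, -0.706, -0.015, 0.017]
ft_force: [-0.5, 0.7, 1.0]
finger_gap: 0.0854
```

```bash
python3 -c "
from h import *
im=vision.snapshot('wrist');cv2.imwrite('pics/w3.png',im[:,:,::-1])
plan([.514,-.179,.021],2.65)"
```

```text
t 3.6 ee [ 0.5136 -0.1796  0.0984] yaw 2.5382087903113435 F [-0.134   0.0924  1.302 ] gap 0.08534957603210695
row [ 0.0022  0.3097  0.0019 -0.0006] dist 0.07743987571018837
```

View pics/w3.png

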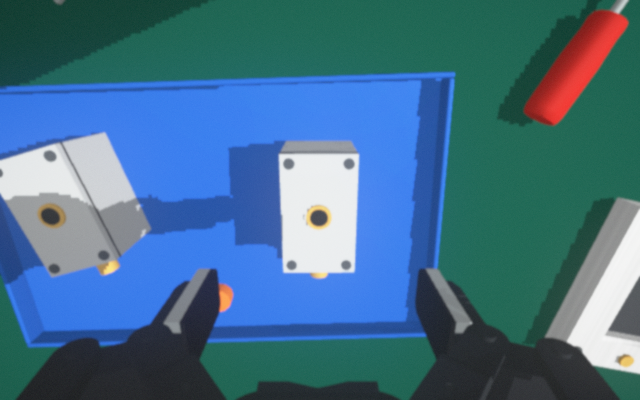

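The housing port at (319,217) sits midway between the fingertips, which are at about 217 and 417. Now descend.

Request:
carry_out:
  deltas:
    - [0, 0.05, 0.002, 0]
    - [0, 0.13, 0.002, 0]
    - [0.002, 0.21, 0.002, 0]
    - [0.002, 0.28, 0.002, 0]
    - [0.002, 0.31, 0.002, 0]
    - [0.002, 0.31, 0.002, 0]

```text
clock: 4.2
ee_pos: [0.5145, -0.1803, 0.0216]
tool_rot: [-0.707, 0.707, 0.015, -0.015]
ft_force: [0.8, -1.0, 0.7]
finger_gap: 0.0857
```

```bash
python3 -c "
from h import *
vision.snapshot('wrist');plan([.514,-.179,.021],2.65)"
```

```text
t 4.25 ee [ 0.5149 -0.1806  0.0221] yaw 2.466107944526396 F [ 0.2131  0.2155 -0.1637] gap 0.08553687455188204
row [-0.0032  0.0046  0.0063 -0.001 ] dist 0.0021130664546989354
```

Good. Close on it.

Request:
carry_out:
  deltas:
    - [-0.002, 0.004, 0.004, 0]
    - [-0.002, 0.004, 0.004, 0]
    - [-0.002, 0.004, 0.004, 0]
    - [-0.002, 0.004, 0.004, 0]
    - [-0.002, 0.004, 0.004, 0]
    - [-0.002, 0.004, 0.004, 0]
    - [-0.002, 0.004, 0.004, 0]
    - [-0.002, 0.004, 0.004, 0]
  claw: -1

```text
clock: 5.05
ee_pos: [0.5143, -0.1796, 0.0213]
tool_rot: [-0.707, 0.707, 0.016, -0.015]
ft_force: [-3.4, 3.9, 16.1]
finger_gap: 0.0462
```

```bash
python3 -c "
from h import *
plan([.514,-.179,.12],2.65)
m=vision.camera_model('wrist');im=vision.snapshot('wrist');cv2.imwrite('pics/w4.png',im[:,:,::-1])"
```

```text
t 5.05 ee [ 0.5143 -0.1796  0.0213] yaw 2.4609127438667597 F [-3.3907  3.8951 16.0845] gap 0.04624447112479075
row [-0.0005 -0.3947  0.0022 -0.0011] dist 0.09867678007920916
```

View pics/w4.png

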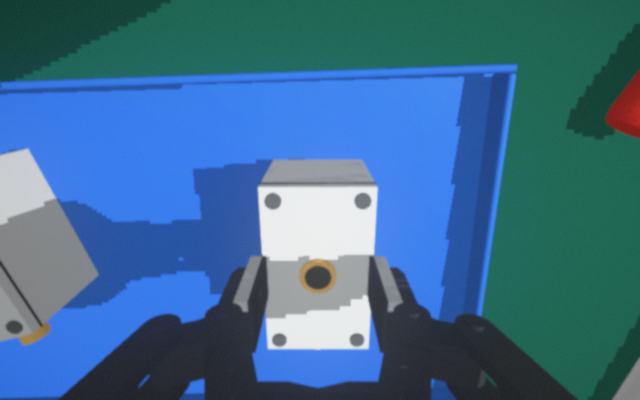

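It is gripped centrally, with the port at (318,276) between the pads. Lift and weigh.

Request:
carry_out:
  deltas:
    - [0, -0.03, 0, 0]
    - [0, -0.1, 0, 0]
    - [0, -0.18, 0, 0]
    - [0, -0.25, 0, 0]
    - [0, -0.3, 0, 0]
    - [0, -0.32, 0, 0]
    - [0, -0.32, 0, 0]
    - [0, -0.32, 0, 0]

```text
clock: 5.9
ee_pos: [0.5135, -0.1794, 0.0995]
tool_rot: [0.707, -0.707, -0.015, 0.015]
ft_force: [0.4, -0.2, -4.2]
finger_gap: 0.0455
```

Request:
carry_out:
  deltas:
    - [0, 0, 0, 0]

```text
clock: 6.0
ee_pos: [0.5134, -0.1794, 0.0994]
tool_rot: [0.707, -0.707, -0.015, 0.016]
ft_force: [-0.0, 0.0, -4.1]
finger_gap: 0.0455
```

Request:
carry_out:
  deltas:
    - [0, 0, 0, 0]

```text
clock: 6.1
ee_pos: [0.5136, -0.1794, 0.0995]
tool_rot: [0.707, -0.707, -0.015, 0.015]
ft_force: [0.6, -0.6, -4.9]
finger_gap: 0.0452
```

Request:
carry_out:
  deltas:
    - [0, 0, 0, 0]

```text
clock: 6.2
ee_pos: [0.5137, -0.1795, 0.0997]
tool_rot: [0.707, -0.707, -0.015, 0.015]
ft_force: [-0.4, 0.2, -4.1]
finger_gap: 0.0456
```

Request:
carry_out:
  deltas:
    - [0, 0, 0, 0]

```text
clock: 6.3
ee_pos: [0.5138, -0.1796, 0.0999]
tool_rot: [0.707, -0.707, -0.015, 0.015]
ft_force: [-0.3, 0.5, -3.6]
finger_gap: 0.0455
```

```bash
python3 -c "
from h import *
fs=[]
for i in range(12):
    im=vision.snapshot('wrist'); fs.append(sensors.read_state()['ft_force'])
fs=np.array(fs);print(fs,fs.mean(0));cv2.imwrite('pics/w5.png',im[:,:,::-1])
plan([.5,-.18,.12],2.65)"
```

```text
[[-0.1685  0.5184 -4.023 ]
 [-0.6646 -0.0503 -4.0957]
 [ 0.5661  1.0723 -3.1754]
 [-0.1803 -0.0612 -4.0212]
 [-0.6881  0.0923 -3.5988]
 [ 0.2532 -0.4359 -4.067 ]
 [ 0.8426  0.2427 -4.7108]
 [-0.818  -0.4562 -4.252 ]
 [-0.0209 -0.2394 -4.1227]
 [-0.3548 -0.7415 -4.1258]
 [-0.2156 -0.3206 -3.9776]
 [-0.3255 -0.5975 -4.1693]] [-0.1479 -0.0814 -4.0283]
t 6.9 ee [ 0.5139 -0.1796  0.1001] yaw 2.452247255736747 F [-0.3255 -0.5975 -4.1693] gap 0.04545319335855138
row [-0.0556 -0.0795  0.0007 -0.0011] dist 0.02426521465052326
```

View pics/w5.png

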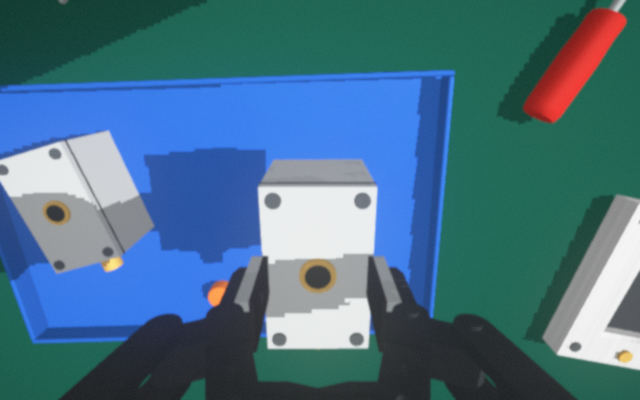

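About 4.0 N, so this is the filled one (over 3.4 N). I'll set it back in place and weigh the other to confirm.

Request:
carry_out:
  deltas:
    - [0, 0.04, 0, 0]
    - [0, 0.11, 0, 0]
    - [0, 0.18, 0, 0]
    - [0, 0.24, 0, 0]
    - [0, 0.28, 0, 0]
    - [0, 0.3, 0, 0]
    - [0, 0.312, 0, 0]
    - [0, 0.314, 0, 0]

```text
clock: 7.7
ee_pos: [0.514, -0.1796, 0.0218]
tool_rot: [-0.707, 0.707, 0.015, -0.015]
ft_force: [-1.0, 0.1, -2.0]
finger_gap: 0.0455
```

Request:
carry_out:
  deltas:
    - [0, 0, 0, 0]
    - [0, 0, 0, 0]
    - [0, 0, 0, 0]
    - [0, 0, 0, 0]
    - [0, 0, 0, 0]
  claw: 1

```text
clock: 8.2
ee_pos: [0.514, -0.1796, 0.0218]
tool_rot: [-0.707, 0.707, 0.015, -0.015]
ft_force: [0.6, 0.1, 0.6]
finger_gap: 0.0851
```

```bash
python3 -c "
from h import *
plan([.514,-.18,.115],2.5)"
```

```text
t 8.2 ee [ 0.514  -0.1796  0.0218] yaw 2.4526407565174564 F [0.5628 0.0565 0.5523] gap 0.08513974331467758
row [ 0.0001 -0.373  -0.0015 -0.0003] dist 0.09324476185186885
```

Request:
carry_out:
  deltas:
    - [0, -0.08, 0, 0]
    - [0, -0.22, 0, 0]
    - [0, -0.34, 0, 0]
    - [0, -0.37, 0, 0]
    - [0, -0.37, 0, 0]

```text
clock: 8.7
ee_pos: [0.5145, -0.1799, 0.1149]
tool_rot: [-0.707, 0.707, 0.016, -0.014]
ft_force: [0.1, 0.8, -0.7]
finger_gap: 0.0855
```

```bash
python3 -c "
from h import *
plan([.521,-.3555,.115],18.5)"
```

```text
t 8.7 ee [ 0.5145 -0.1799  0.1149] yaw 2.4504986101395922 F [ 0.0759  0.7936 -0.6587] gap 0.08545940955461757
row [-0.004   0.0004 -0.7029 -0.0892] dist 0.17573740880419125
```

Request:
carry_out:
  deltas:
    - [0, 0, -0.1, -0.015]
    - [0, 0, -0.26, -0.04]
    - [0, 0, -0.42, -0.06]
    - [0, 0, -0.57, -0.08]
    - [-0.004, 0, -0.68, -0.0892]
    - [-0.004, 0, -0.703, -0.0892]
    - [-0.004, 0, -0.703, -0.0892]
    - [-0.004, 0, -0.703, -0.0892]

```text
clock: 9.5
ee_pos: [0.5201, -0.354, 0.1133]
tool_rot: [0.698, -0.697, -0.113, 0.114]
ft_force: [-0.7, -0.3, -0.4]
finger_gap: 0.0854
```

```bash
python3 -c "
from h import *
im=vision.snapshot('wrist');cv2.imwrite('pics/w6.png',im[:,:,::-1])
plan([.521,-.3555,.021],18.5)"
```

```text
t 9.55 ee [ 0.5203 -0.3539  0.1137] yaw 18.534566956684294 F [0.9051 0.561  0.2275] gap 0.08555217494492262
row [ 0.0009  0.3707 -0.0074  0.0002] dist 0.0926833771362368
```

View pics/w6.png

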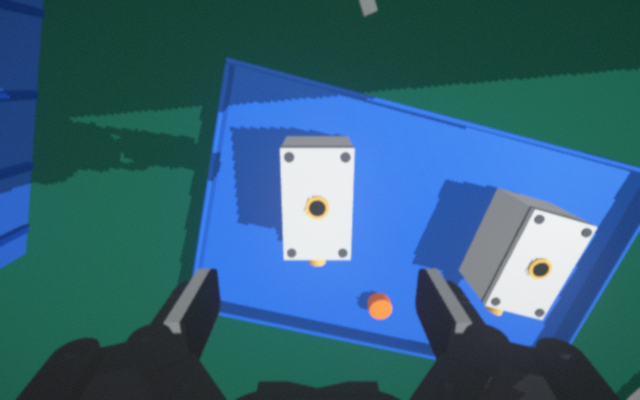

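The second housing is centred (port at (317,208), fingertips at 217 and 417) and aligned with the jaws. Descend.

Request:
carry_out:
  deltas:
    - [0, 0.06, 0, 0]
    - [0, 0.15, -0.002, 0]
    - [0, 0.24, -0.002, 0]
    - [0, 0.32, -0.002, 0]
    - [0, 0.365, -0.002, 0]
    - [0, 0.37, -0.002, 0]
    - [0, 0.37, -0.002, 0]

```text
clock: 10.25
ee_pos: [0.5208, -0.3554, 0.0221]
tool_rot: [-0.698, 0.698, 0.114, -0.114]
ft_force: [0.4, -0.8, -0.1]
finger_gap: 0.0853
```

Request:
carry_out:
  deltas:
    - [0, 0, 0, 0]
    - [0, 0, 0, 0]
    - [0, 0, 0, 0]
    - [0, 0, 0, 0]
    - [0, 0, 0, 0]
    - [0, 0, 0, 0]
    - [0, 0, 0, 0]
    - [0, 0, 0, 0]
  claw: -1

```text
clock: 11.05
ee_pos: [0.5244, -0.3608, 0.0276]
tool_rot: [-0.694, 0.702, 0.116, -0.111]
ft_force: [-0.8, -8.4, 47.9]
finger_gap: 0.0204
```

Request:
carry_out:
  deltas:
    - [0, -0.03, 0, 0]
    - [0, -0.1, 0, 0]
    - [0, -0.18, 0, 0]
    - [0, -0.25, 0, 0]
    - [0, -0.31, 0, 0]
    - [0, -0.36, 0, 0]
    - [0, -0.38, 0, 0]
    - [0, -0.38, 0, 0]

```text
clock: 11.85
ee_pos: [0.5209, -0.3559, 0.1172]
tool_rot: [-0.698, 0.698, 0.114, -0.113]
ft_force: [-0.2, -0.4, 0.1]
finger_gap: 0.0
```

```bash
python3 -c "
from h import *
fs=[]
for i in range(10):
    im=vision.snapshot('wrist'); fs.append(sensors.read_state()['ft_force'])
fs=np.array(fs);print(fs.mean(0),fs.std(0));cv2.imwrite('pics/w7.png',im[:,:,::-1])
plan([.521,-.3555,.2],18.5)"
```

```text
[-0.0133 -0.2079 -0.0785] [0.431  0.5278 0.3448]
t 12.35 ee [ 0.5205 -0.3556  0.1164] yaw 18.50756391934535 F [-0.0558  0.4302 -0.8832] gap 0.00038939624246385533
row [ 0.002  -0.3345 -0.      0.    ] dist 0.08363141522154853
```

View pics/w7.png

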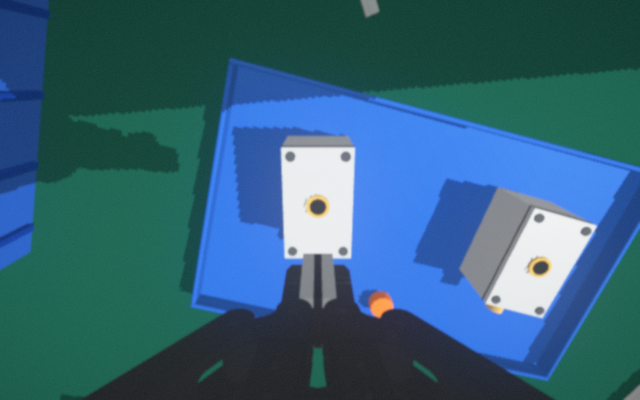

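The grasp failed: the fingers shut to 0 mm and the force read about zero. In the picture the housing still stands at (317,207), apparently unmoved. I'll check the other cameras before retrying.

```bash
python3 -c "
from h import *
im=vision.snapshot('side')[:,:,::-1];cv2.imwrite('pics/s3.png',cv2.resize(im[200:400,260:500],None,fx=3,fy=3,interpolation=cv2.INTER_CUBIC))
im=cv2.imread('pics/side0.png');cv2.imwrite('pics/s30.png',cv2.resize(im[200:400,260:500],None,fx=3,fy=3,interpolation=cv2.INTER_CUBIC))
g=cv2.imread('pics/w7.png');
"
```

```text
(no output)
```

View pics/s3.png

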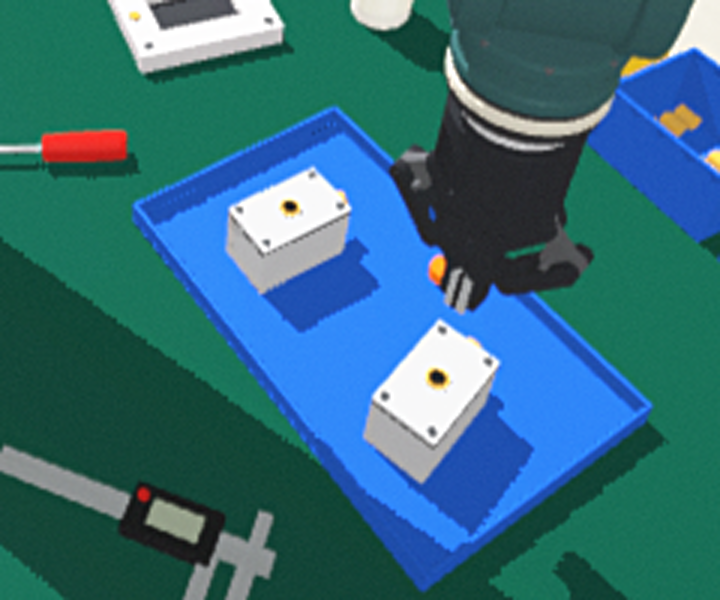

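View pics/s30.png

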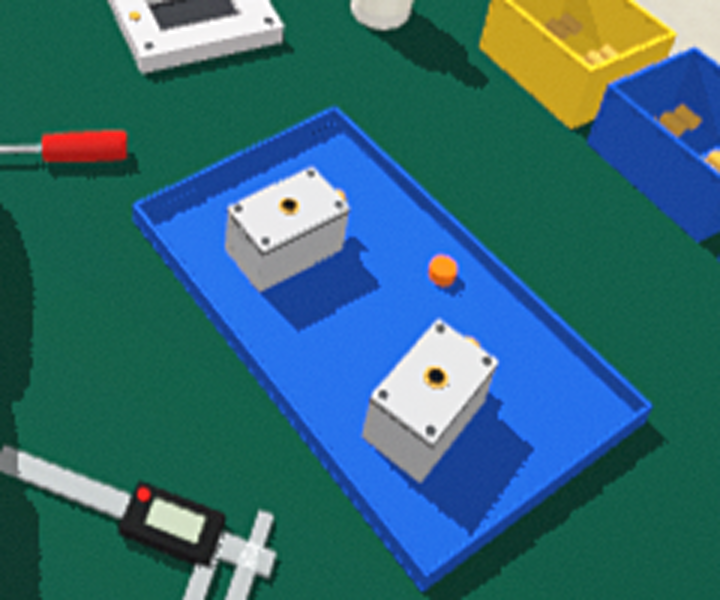

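The side view shows the housing upright and where it started (port at (437,377) against (436,376) before), so it wasn't moved. Probably the fast full closing forced the fingers off it. I'll reopen, descend again and close in stages.

Request:
carry_out:
  deltas:
    - [0, 0, 0, 0]
    - [0, 0, 0, 0]
    - [0, 0, 0, 0]
    - [0, 0, 0, 0]
    - [0, 0, 0, 0]
    - [0, 0, 0, 0]
    - [0, 0, 0, 0]
  claw: 1

```text
clock: 13.1
ee_pos: [0.5205, -0.3557, 0.1166]
tool_rot: [0.698, -0.698, -0.114, 0.114]
ft_force: [-1.0, -0.0, 0.2]
finger_gap: 0.0857
```

```bash
python3 -c "
from h import *
m=vision.camera_model('wrist')
im=vision.snapshot('wrist');cv2.imwrite('pics/w8.png',im[:,:,::-1])
print(proj(m,[.521,-.3555,.0605]))
plan([.521,-.3555,.022],18.5)"
```

```text
[[317.0672 206.3269]]
t 13.15 ee [ 0.5205 -0.3557  0.1166] yaw 18.5096750449588 F [ 0.5419 -0.1182  0.2485] gap 0.08592070128542355
row [0.002  0.3783 0.0002 0.0001] dist 0.09457246776029991
```

View pics/w8.png

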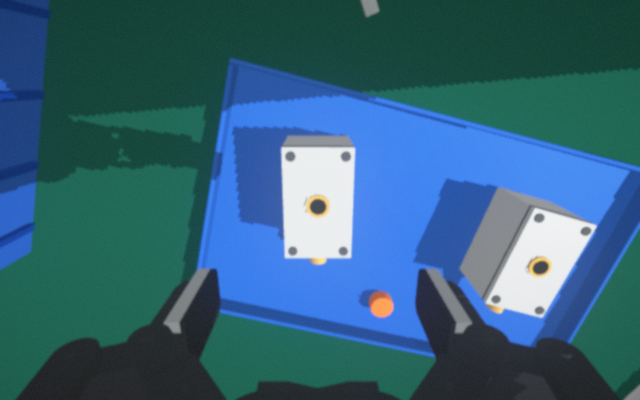

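The housing is still centred (port at (317,206)). Descend, then close to just under 50 mm.

Request:
carry_out:
  deltas:
    - [0.002, 0.06, 0, 0]
    - [0.002, 0.15, 0, 0]
    - [0.002, 0.24, 0, 0]
    - [0.002, 0.32, 0, 0]
    - [0.002, 0.365, 0, 0]
    - [0.002, 0.375, 0, 0]
    - [0.002, 0.375, 0, 0]

```text
clock: 13.85
ee_pos: [0.5211, -0.3556, 0.0231]
tool_rot: [-0.698, 0.698, 0.114, -0.114]
ft_force: [0.3, 0.3, -0.2]
finger_gap: 0.0855
```

Request:
carry_out:
  deltas:
    - [0, 0, 0, 0]
    - [0, 0, 0, 0]
    - [0, 0, 0, 0]
    - [0, 0, 0, 0]
  claw: 0.22

```text
clock: 14.25
ee_pos: [0.5212, -0.3557, 0.0232]
tool_rot: [-0.698, 0.698, 0.114, -0.114]
ft_force: [-0.3, -0.2, -1.5]
finger_gap: 0.0521
```

Request:
carry_out:
  deltas:
    - [0, 0, 0, 0]
    - [0, 0, 0, 0]
  claw: 0.1

```text
clock: 14.45
ee_pos: [0.521, -0.3555, 0.0229]
tool_rot: [-0.698, 0.698, 0.114, -0.114]
ft_force: [-0.4, -0.2, 0.6]
finger_gap: 0.0469
```

```bash
python3 -c "
from h import *
im=vision.snapshot('wrist');cv2.imwrite('pics/w9.png',im[:,:,::-1])
plan([.521,-.3555,.022],18.5)"
```

```text
t 14.5 ee [ 0.521  -0.3555  0.0229] yaw 18.508126217902735 F [ 0.2815  0.7207 -0.4733] gap 0.04679328386185322
row [-0.0001  0.0035  0.0002  0.    ] dist 0.0008701208113066317
```

View pics/w9.png

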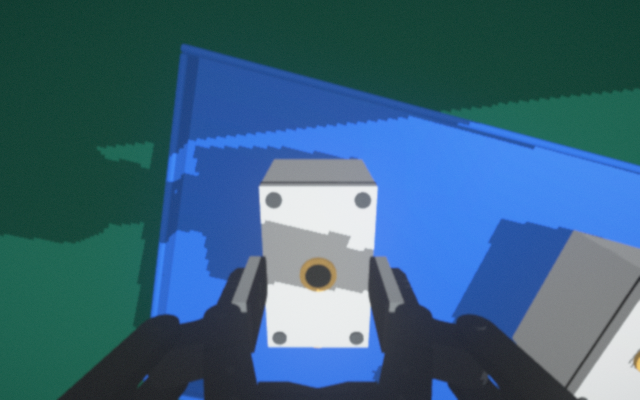

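The fingers straddle the housing cleanly at a 46.8 mm reading, close to the 45.5 mm at which L was held. Tighten slightly.

Request:
carry_out:
  deltas:
    - [0, 0, 0, 0]
    - [0, 0, 0, 0]
    - [0, 0, 0, 0]
  claw: 0.04

```text
clock: 14.8
ee_pos: [0.5212, -0.3557, 0.0232]
tool_rot: [-0.698, 0.698, 0.114, -0.114]
ft_force: [-1.1, 0.2, 5.3]
finger_gap: 0.0444
```

Request:
carry_out:
  deltas:
    - [0, 0, 0, 0]
    - [0, 0, 0, 0]
    - [0, 0, 0, 0]
  claw: 0.0

```text
clock: 15.1
ee_pos: [0.5213, -0.3557, 0.0234]
tool_rot: [-0.698, 0.698, 0.114, -0.113]
ft_force: [-0.5, 1.2, 9.0]
finger_gap: 0.0425
```

```bash
python3 -c "
from h import *
im=vision.snapshot('wrist');cv2.imwrite('pics/w10.png',cv2.resize(im[130:400,170:470,::-1],None,fx=2,fy=2))
im=vision.snapshot('side')[:,:,::-1];cv2.imwrite('pics/s4.png',cv2.resize(im[230:400,330:500],None,fx=3.5,fy=3.5,interpolation=cv2.INTER_CUBIC))
plan([.521,-.3555,.022],18.5)"
```

```text
t 15.2 ee [ 0.5213 -0.3557  0.0234] yaw 18.51043622903826 F [-0.1717  0.8738  8.2409] gap 0.04314439989557071
row [-0.0009  0.0057  0.0013  0.0001] dist 0.001470498238139752
```

View pics/w10.png

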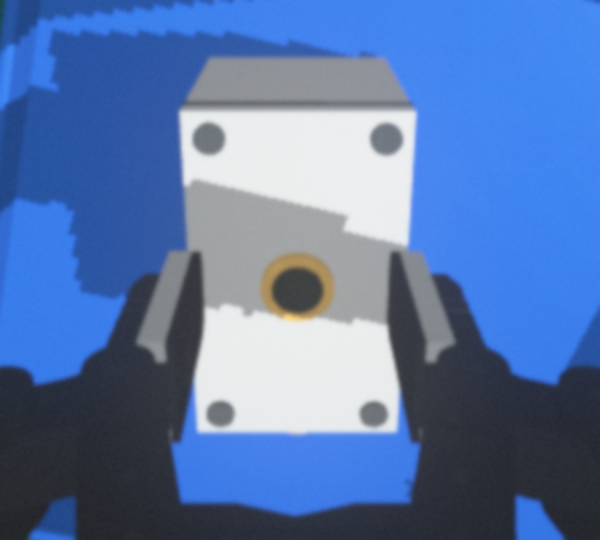

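View pics/s4.png

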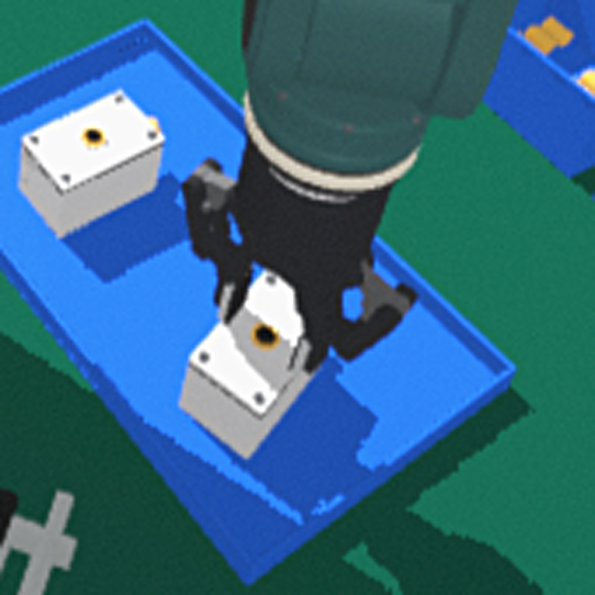

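```bash
python3 -c "
from h import *
ms=vision.camera_model('side')
T=np.array([.5205,-.3556,.1164])
for dz in (0,.013,.0187,.03,.04,.05): print(dz,(proj(ms,T+[0,0,dz])-[260,200])*3)
s=sensors.read_state();R=rot(s['tool_rot']);T=s['ee_pos'];mw=vision.camera_model('wrist')
print('now, s4 & w10 coords')
for dz in (0,.006,.0187,.03,.04):
  for lat in (-.025,.025):
    P=T+R@np.array([-.011,-dz,lat]); print(dz,lat,(proj(ms,P)-[330,230])*3.5,(proj(mw,P)-[170,130])*2)
"
```

```text
0 [[450.0711 328.4826]]
0.013 [[453.5457 316.8934]]
0.0187 [[455.0948 311.7263]]
0.03 [[458.2134 301.3241]]
0.04 [[461.0273 291.9385]]
0.05 [[463.8933 282.3788]]
now, s4 & w10 coords
0 -0.025 [[280.3292 404.8551]] [[202.5547 183.3392]]
0 0.025 [[210.4974 352.588 ]] [[384.8834 183.5025]]
0.006 -0.025 [[282.0801 399.6247]] [[199.7021 192.0226]]
0.006 0.025 [[211.8492 347.273 ]] [[387.6475 192.1914]]
0.0187 -0.025 [[285.8453 388.3774]] [[193.0439 212.2901]]
0.0187 0.025 [[214.7548 335.8493]] [[394.0988 212.4719]]
0.03 -0.025 [[289.2646 378.1631]] [[186.2872 232.8577]]
0.03 0.025 [[217.3917 325.482 ]] [[400.6458 233.0527]]
0.04 -0.025 [[292.3465 368.9568]] [[179.5157 253.4704]]
0.04 0.025 [[219.7669 316.1434]] [[407.2071 253.6789]]
```

The pictures suggest the real fingertips end well above the reported TCP, so only the top few millimetres of the housing are gripped. I'll triangulate the shut fingertip from the side and wrist views of that moment.

```bash
python3 -c "
from h import *
im=cv2.imread('pics/s3.png'); cv2.imwrite('pics/s3z.png',cv2.resize(im[200:360,380:560],None,fx=4,fy=4))
im=cv2.imread('pics/w7.png'); cv2.imwrite('pics/w7z.png',cv2.resize(im[230:330,260:380],None,fx=6,fy=6))
"
```

```text
(no output)
```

View pics/s3z.png

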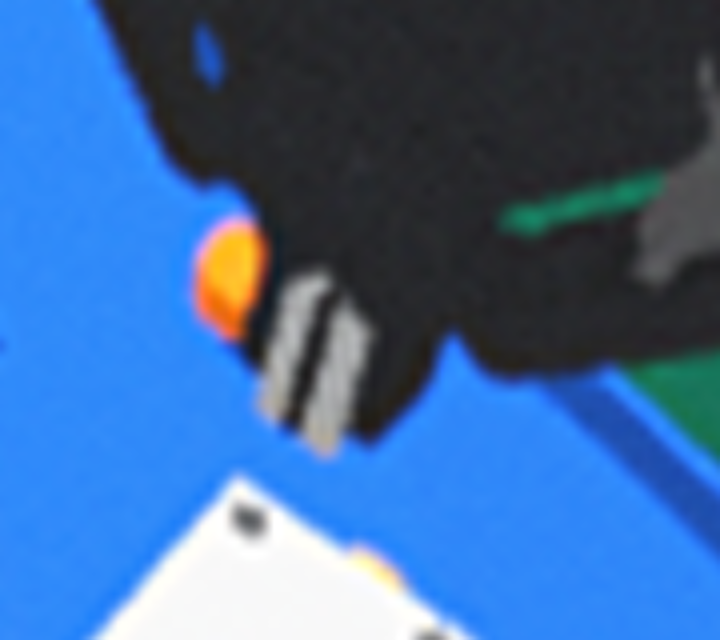

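View pics/w7z.png

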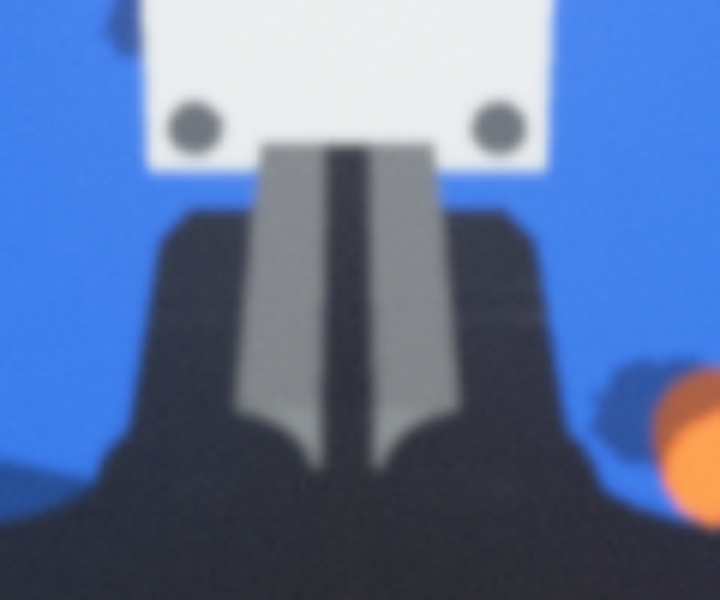

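The close-ups show the shut tips at side pixel (411,303) and wrist pixel (317.5,254).

```bash
python3 -c "
from h import *
ms=vision.camera_model('side'); mw=vision.camera_model('wrist'); s=sensors.read_state(); R0=rot(s['tool_rot'])
T=np.array([.5205,-.3556,.1164])
c1,d1=ray(ms,[411.3,303.3]); c2,d2=ray(mw,[317.5,254.1]); c2=c2-s['ee_pos']+T; d1=d1[0]/np.linalg.norm(d1);d2=d2[0]/np.linalg.norm(d2)
A=np.c_[d1,-d2]; k=np.linalg.lstsq(A,c2-c1,rcond=None)[0]; p=c1+k[0]*d1;q=c2+k[1]*d2
print(p,q,R0.T@((p+q)/2-T))
print(R0)
# depth by pad gap / width: pads opening 85 when open : tips in w8
"
```

```text
[ 0.5174 -0.3567  0.1406] [ 0.5168 -0.3564  0.1403] [-0.0035 -0.024   0.0002]
[[ 0.9483  0.0008 -0.3175]
 [ 0.3175 -0.0006  0.9483]
 [ 0.0005 -1.     -0.0008]]
```

The triangulated shut tip is about 24 mm above the reported TCP. The stated TCP is therefore off, and the grip only caught the top edge. I'll open and go about 24 mm deeper while watching the force.

Request:
carry_out:
  deltas:
    - [0, 0, 0, 0]
    - [0, 0, 0, 0]
    - [0, 0, 0, 0]
    - [0, 0, 0, 0]
  claw: 1

```text
clock: 15.6
ee_pos: [0.5209, -0.3555, 0.0226]
tool_rot: [0.698, -0.698, -0.114, 0.114]
ft_force: [-0.5, 0.9, -0.1]
finger_gap: 0.0854
```

Request:
carry_out:
  deltas:
    - [0, 0.015, 0, 0]
    - [0, 0.03, 0, 0]
    - [0, 0.045, 0, 0]
    - [0, 0.06, 0, 0]
    - [0, 0.06, 0, 0]

```text
clock: 16.1
ee_pos: [0.5207, -0.3553, 0.0071]
tool_rot: [0.698, -0.698, -0.113, 0.114]
ft_force: [-0.5, -0.1, -0.3]
finger_gap: 0.0856
```

Request:
carry_out:
  deltas:
    - [0, 0.01, 0, 0]
    - [0, 0.02, 0, 0]
    - [0, 0.03, 0, 0]
    - [0, 0.035, 0, 0]
    - [0, 0.035, 0, 0]

```text
clock: 16.6
ee_pos: [0.5209, -0.3554, -0.0011]
tool_rot: [0.698, -0.698, -0.114, 0.114]
ft_force: [-0.5, -0.5, 0.4]
finger_gap: 0.0853
```

```bash
python3 -c "
from h import *
im=vision.snapshot('side')[:,:,::-1];cv2.imwrite('pics/s5.png',cv2.resize(im[230:400,330:500],None,fx=3.5,fy=3.5,interpolation=cv2.INTER_CUBIC))
plan([.521,-.3555,.0],18.5)"
```

```text
t 16.65 ee [ 0.521  -0.3555 -0.001 ] yaw 18.50719287847698 F [ 0.2802 -0.1734 -1.6073] gap 0.0855902933495731
row [ 0.     -0.0039 -0.      0.    ] dist 0.0009716634766768341
```

View pics/s5.png

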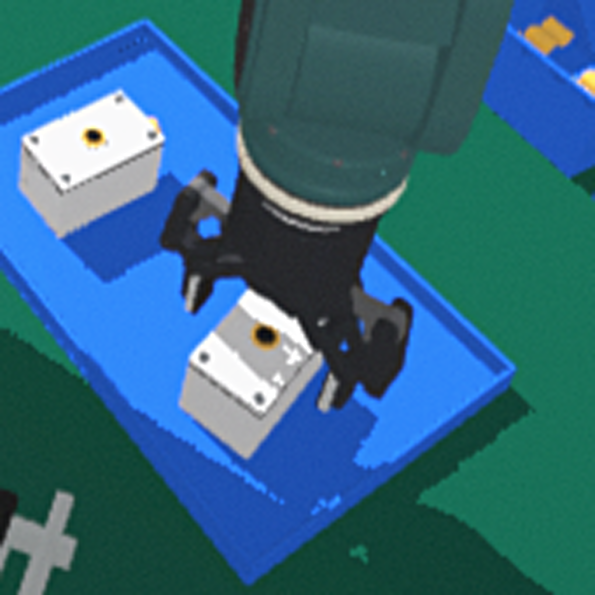

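There is no contact at TCP z = -0.001, which confirms the offset. Close now.

Request:
carry_out:
  deltas:
    - [0, 0, 0, 0]
    - [0, 0, 0, 0]
    - [0, 0, 0, 0]
    - [0, 0, 0, 0]
  claw: 0.25

```text
clock: 17.05
ee_pos: [0.521, -0.3555, -0.0009]
tool_rot: [-0.698, 0.698, 0.114, -0.114]
ft_force: [0.3, -0.1, 0.5]
finger_gap: 0.0533
```

Request:
carry_out:
  deltas:
    - [0, 0, 0, 0]
    - [0, 0, 0, 0]
    - [0, 0, 0, 0]
    - [0, 0, 0, 0]
  claw: -0.2

```text
clock: 17.45
ee_pos: [0.5212, -0.3556, -0.0006]
tool_rot: [-0.698, 0.698, 0.114, -0.114]
ft_force: [-0.4, 0.1, 5.9]
finger_gap: 0.0489
```

```bash
python3 -c "
from h import *
im=vision.snapshot('wrist');cv2.imwrite('pics/w11.png',im[:,:,::-1])
plan([.521,-.3555,.1],18.5)"
```

```text
t 17.5 ee [ 0.5212 -0.3556 -0.0006] yaw 18.51006043987812 F [-0.3736  0.4023  5.6605] gap 0.04893663062140677
row [-0.0003 -0.4023  0.0006  0.0001] dist 0.1005826767458702
```

View pics/w11.png

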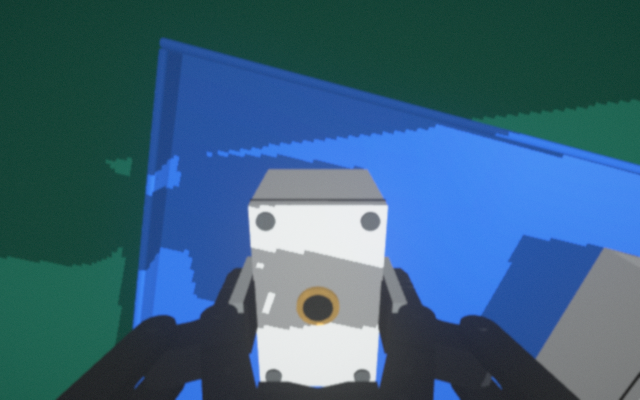

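It is now held firmly at a 48.9 mm gap, with the pads well down the sides (port at (318,306)). Lift and weigh.

Request:
carry_out:
  deltas:
    - [0, 0, 0, 0]
    - [0, 0, 0, 0]
    - [0, -0.03, 0, 0]
    - [0, -0.09, 0, 0]
    - [0, -0.16, 0, 0]
    - [0, -0.22, 0, 0]
    - [0, -0.25, 0, 0]
    - [0, -0.25, 0, 0]
  claw: -1

```text
clock: 18.3
ee_pos: [0.5214, -0.3558, 0.0624]
tool_rot: [-0.698, 0.698, 0.114, -0.113]
ft_force: [0.9, -0.0, -1.9]
finger_gap: 0.049
```

```bash
python3 -c "
from h import *
fs=[]
for i in range(12):
    im=vision.snapshot('wrist'); fs.append(sensors.read_state()['ft_force'])
fs=np.array(fs);print(fs.mean(0),fs.std(0),fs[:,2]);cv2.imwrite('pics/w12.png',im[:,:,::-1])
plan([.45,-.15,.17],-9.5)"
```

```text
[-0.1697 -0.2277 -1.7737] [0.6106 0.7034 0.5188] [-1.8563 -2.3392 -1.6342 -2.3495 -1.7225 -2.3106 -2.2321 -0.6573 -1.8038
 -1.0103 -2.0043 -1.3641]
t 18.9 ee [ 0.521  -0.3555  0.0615] yaw 18.509951950561305 F [ 0.5406 -0.746  -1.3641] gap 0.04879089637640866
row [-0.0084 -0.4339  0.8698  0.1556] dist 0.2430043359662241
```

View pics/w12.png

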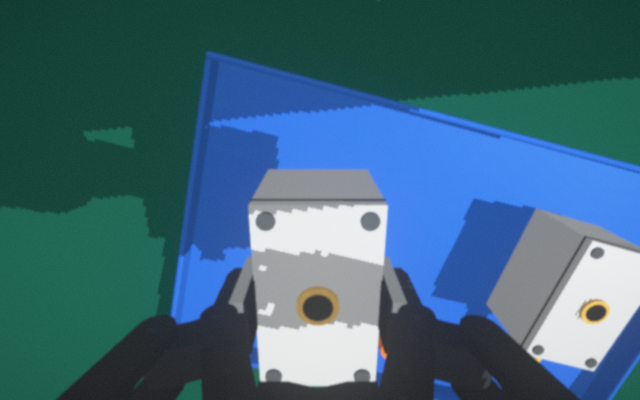

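About 1.8 N, so this is the empty one; L at 4.0 N is the filled one. I'll carry this one to the pallet.

```bash
python3 -c "
from h import *
plan([.545,-.14,.16],-9.5)"
```

```text
t 18.9 ee [ 0.521  -0.3555  0.0615] yaw 18.509951950561305 F [ 0.5406 -0.746  -1.3641] gap 0.04879089637640866
row [ 0.3647 -0.3939  0.7871  0.1556] dist 0.23816856495371314
```

Request:
carry_out:
  deltas:
    - [0, -0.1, 0, 0]
    - [0.02, -0.22, 0.04, 0.02]
    - [0.09, -0.33, 0.18, 0.05]
    - [0.17, -0.39, 0.36, 0.08]
    - [0.25, -0.39, 0.54, 0.12]
    - [0.32, -0.39, 0.69, 0.15]
    - [0.36, -0.39, 0.78, 0.156]
    - [0.365, -0.39, 0.79, 0.156]

```text
clock: 19.7
ee_pos: [0.5449, -0.1365, 0.1594]
tool_rot: [0.705, -0.705, 0.058, -0.058]
ft_force: [-0.6, -0.6, -1.2]
finger_gap: 0.0491
```

```bash
python3 -c "
from h import *
plan([.5924,.1148,.16],-9.5)
plan([.57,.0,.16],-9.5)"
```

```text
t 19.7 ee [ 0.5449 -0.1365  0.1594] yaw -9.42968407173573 F [-0.5958 -0.6288 -1.2178] gap 0.049118256979026845
row [ 0.0228 -0.0019  1.0229  0.0004] dist 0.2557830345089935
t 19.7 ee [ 0.5449 -0.1365  0.1594] yaw -9.42968407173573 F [-0.5958 -0.6288 -1.2178] gap 0.049118256979026845
row [ 0.0096 -0.0021  0.5552  0.0004] dist 0.13882229233824606
```

Request:
carry_out:
  deltas:
    - [0.003, 0, 0.12, 0]
    - [0.006, 0, 0.28, 0]
    - [0.01, 0, 0.45, 0]
    - [0.015, 0, 0.62, 0]
    - [0.02, 0, 0.78, 0]
    - [0.02, 0, 0.91, 0]
    - [0.022, 0, 0.98, 0]
    - [0.022, 0, 1, 0]

```text
clock: 20.5
ee_pos: [0.5922, 0.1072, 0.1588]
tool_rot: [-0.705, 0.705, -0.058, 0.058]
ft_force: [0.0, -0.2, -2.4]
finger_gap: 0.0488
```

```bash
python3 -c "
from h import *
plan([.5924,.1148,.045],-9.5)"
```

```text
t 20.5 ee [0.5922 0.1072 0.1588] yaw -9.48016146372469 F [ 0.0396 -0.1814 -2.3748] gap 0.048780791167429664
row [-0.0041  0.4554  0.0301  0.0001] dist 0.11410082607641926
```

Request:
carry_out:
  deltas:
    - [0, 0.05, 0.005, 0]
    - [-0.002, 0.14, 0.01, 0]
    - [-0.004, 0.24, 0.01, 0]
    - [-0.004, 0.33, 0.01, 0]
    - [-0.004, 0.41, 0.01, 0]
    - [-0.004, 0.45, 0.01, 0]
    - [-0.004, 0.455, 0.01, 0]
    - [-0.004, 0.455, 0.01, 0]

```text
clock: 21.3
ee_pos: [0.5917, 0.1084, 0.0459]
tool_rot: [-0.705, 0.705, -0.059, 0.059]
ft_force: [0.1, 0.2, -1.0]
finger_gap: 0.0488
```

```bash
python3 -c "
from h import *
for n in ('top','side'):
    im=vision.snapshot(n)[:,:,::-1]; cv2.imwrite('pics/%s_p.png'%n,im)
    c=im[140:250,240:360] if n=='top' else im[140:250,260:390]
    cv2.imwrite('pics/%s_pz.png'%n,cv2.resize(c,None,fx=5,fy=5,interpolation=cv2.INTER_CUBIC))
im=vision.snapshot('wrist')[:,:,::-1]; cv2.imwrite('pics/w13.png',im)
plan([.5924,.1148,.005],-9.5)"
```

```text
t 21.45 ee [0.5919 0.1088 0.0463] yaw -9.577838733941494 F [-0.2527  0.7193 -1.9531] gap 0.04873848195038503
row [-0.0023  0.1652  0.0239 -0.0004] dist 0.04173523030647246
```

View pics/side_pz.png

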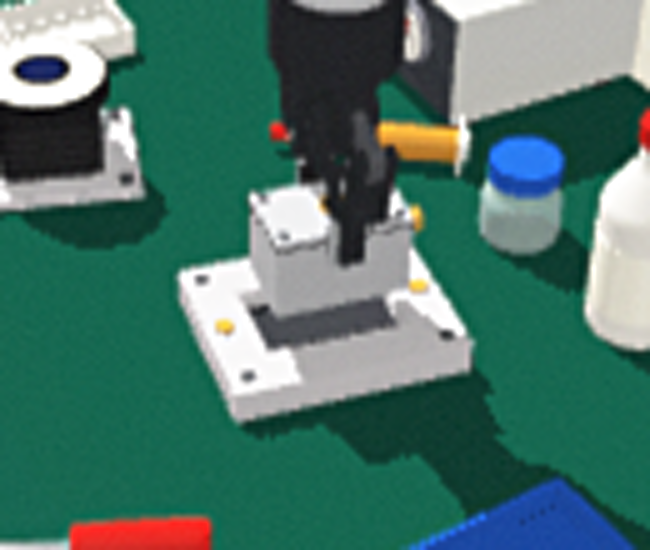

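View pics/w13.png

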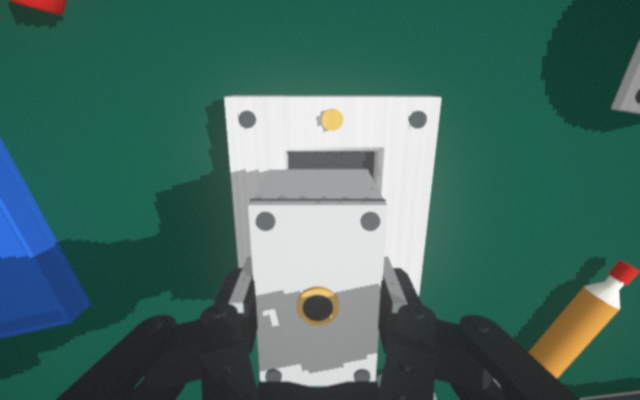

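View pics/top_pz.png

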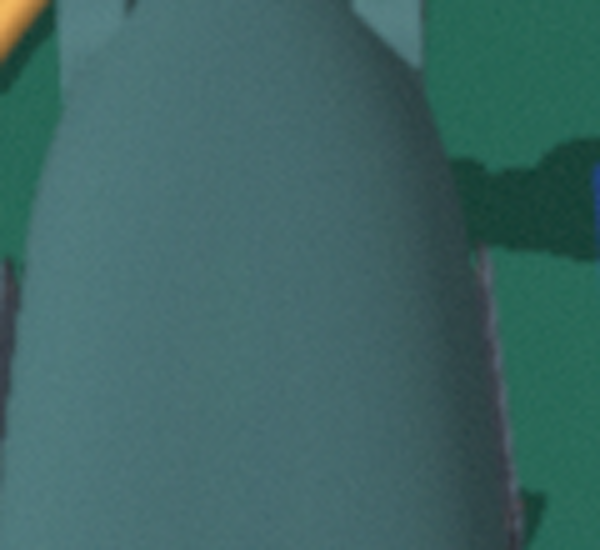

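The arm blocks the top view. The side view shows the housing above the pocket, and the wrist view shows the near dowel at (332,119), the mouth edges at u about 288 and 383, and the held port at (318,306). The tool therefore needs to shift by about 8 mm towards +z; I'll compute it.

```bash
python3 - <<'E'
from h import *
m=vision.camera_model('wrist'); s=sensors.read_state(); T=s['ee_pos']; R=rot(s['tool_rot'])
im=cv2.imread('pics/w13.png'); hsv=cv2.cvtColor(im,cv2.COLOR_BGR2HSV)
b=((hsv[...,0]>12)&(hsv[...,0]<30)&(hsv[...,1]>80)&(hsv[...,2]>150)).astype(np.uint8); b[:, :315]=0; b[:,350:]=0; b[:105]=0; b[135:]=0
n,_,st,ce=cv2.connectedComponentsWithStats(b); i=1+np.argmax(st[1:,4]); print(ce[i],st[i])
D=onplane(m,ce[i],.0248)[0]; print('dowel',D,'tool',R.T@(D-T))
C=onplane(m,[(228,97),(440,97)],.022); print('near corners',C,[R.T@(c-T) for c in C])
H=onplane(m,[(288,151),(383,151)],.022); print('mouth',[R.T@(c-T) for c in H])
for uv in [(265,221),(370,221),(273,377),(362,377),(318,305)]: print(R.T@(onplane(m,uv,T[2]+.005+.0555)[0]-T))
E
```

```text
[331.8023 119.3295] [322 109  21  21 349]
dowel [0.5303 0.1275 0.0248] tool [-0.0639  0.0214  0.0082]
near corners [[0.5091 0.0728 0.022 ]
 [0.5286 0.1885 0.022 ]] [array([-0.0756,  0.0242, -0.0493]), array([-0.0757,  0.0242,  0.0681])]
mouth [array([-0.0455,  0.0242, -0.0169]), array([-0.0456,  0.0242,  0.0384])]
[-0.0366 -0.0606 -0.0186]
[-0.0366 -0.0605  0.0191]
[ 0.0355 -0.0605 -0.0187]
[ 0.0354 -0.0604  0.0193]
[-0.0009 -0.0605  0.0005]
```

The housing centre is at tool (-0.0006, 0.0003) and the pallet centre at (-0.0008, 0.0085), with x and yaw already aligned. Shift +8 mm along tool z, then lower slowly.

Request:
carry_out:
  deltas:
    - [0, 0, 0.015, 0]
    - [0, 0, 0.032, 0]
    - [0, 0.03, 0.032, 0]
    - [0, 0.06, 0.032, 0]
    - [0, 0.08, 0.032, 0]
    - [0, 0.08, 0.032, 0]
    - [0, 0.08, 0.032, 0]

```text
clock: 22.15
ee_pos: [0.5925, 0.1168, 0.0251]
tool_rot: [-0.705, 0.705, -0.059, 0.059]
ft_force: [-0.8, 0.7, -1.3]
finger_gap: 0.049
```

```bash
python3 - <<'E'
from h import *
s0=sensors.read_state()
m=vision.camera_model('wrist'); im=vision.snapshot('wrist')[:,:,::-1].copy(); cv2.imwrite('pics/w14.png',im)
T=s0['ee_pos']; R=rot(s0['tool_rot'])
hsv=cv2.cvtColor(im,cv2.COLOR_BGR2HSV)
b=((hsv[...,0]>12)&(hsv[...,0]<30)&(hsv[...,1]>80)&(hsv[...,2]>150)).astype(np.uint8); b[:, :290]=0; b[:,350:]=0; b[:60]=0; b[165:]=0
n,_,st,ce=cv2.connectedComponentsWithStats(b); i=1+np.argmax(st[1:,4]); print(ce[i],st[i])
print(R.T@(onplane(m,ce[i],.0248)[0]-T)); plan([.593,.1168,.005],-9.5)
im=vision.snapshot('side')[:,:,::-1]; cv2.imwrite('pics/s6.png',cv2.resize(im[140:250,260:390],None,fx=5,fy=5,interpolation=cv2.INTER_CUBIC))
E
```

```text
[317.5625 125.4468] [306 114  24  24 432]
[-0.063   0.0004  0.0002]
t 22.2 ee [0.5927 0.1168 0.0254] yaw -9.580273280718346 F [-1.141  -0.7359 -1.8663] gap 0.04884188642487639
row [ 0.0013  0.0815  0.0003 -0.0004] dist 0.02037403680089126
```

View pics/w14.png

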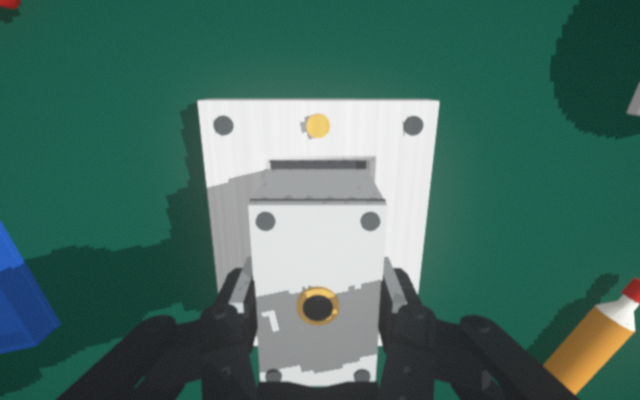

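View pics/s6.png

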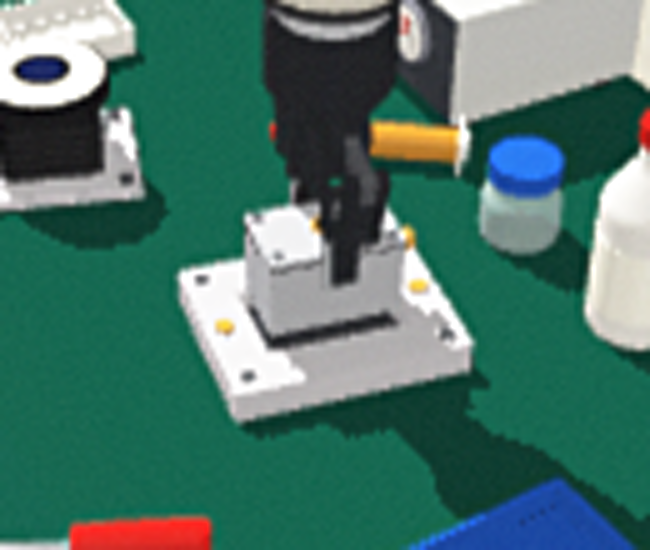

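The dowel is now at tool lateral 0.0002 and the housing is centred on the mouth (pocket edges at u of about 270 and 370). Insert slowly.

Request:
carry_out:
  deltas:
    - [0.001, 0.012, 0.001, 0]
    - [0.001, 0.024, 0.001, 0]
    - [0.001, 0.034, 0.001, 0]
    - [0.001, 0.042, 0.001, 0]
    - [0.001, 0.05, 0.001, 0]
    - [0.001, 0.05, 0.001, 0]

```text
clock: 22.85
ee_pos: [0.5927, 0.117, 0.0125]
tool_rot: [-0.705, 0.705, -0.059, 0.059]
ft_force: [-0.6, 0.2, -2.2]
finger_gap: 0.0491
```

Request:
carry_out:
  deltas:
    - [0, 0.006, 0, 0]
    - [0, 0.012, 0, 0]
    - [0, 0.018, 0, 0]
    - [0, 0.022, 0, 0]
    - [0, 0.022, 0, 0]

```text
clock: 23.35
ee_pos: [0.5928, 0.1171, 0.0072]
tool_rot: [-0.705, 0.705, -0.059, 0.059]
ft_force: [0.5, -0.5, -2.2]
finger_gap: 0.0492
```

```bash
python3 - <<'E'
from h import *
im=vision.snapshot('side')[:,:,::-1]; cv2.imwrite('pics/s7.png',cv2.resize(im[140:250,260:390],None,fx=5,fy=5,interpolation=cv2.INTER_CUBIC))
plan([.593,.1168,.005],-9.5)
for i in range(4): vision.snapshot('top'); print(sensors.read_state()['ft_force'])
E
```

```text
t 23.4 ee [0.5929 0.117  0.0073] yaw -9.573378435772682 F [-0.9197  0.7272 -2.3409] gap 0.04911287693115029
row [ 0.0007  0.009  -0.0009 -0.0004] dist 0.0022680915633726067
[-0.1876 -0.1758 -1.3306]
[ 0.0386 -0.8703 -1.5992]
[-0.6598  0.7525 -1.4053]
[ 0.4112 -0.5443 -1.7293]
```

View pics/s7.png

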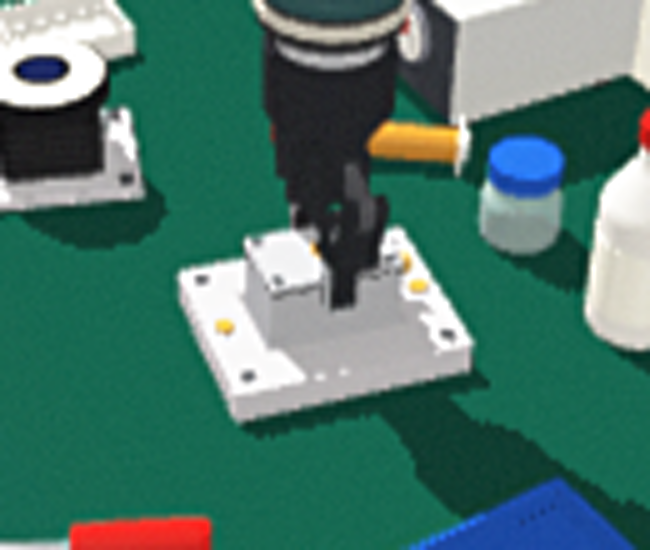

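The housing is inside the pocket with no side load and about 2 mm still to go. Finish lowering until the weight comes off.

Request:
carry_out:
  deltas:
    - [0, 0.003, 0, 0]
    - [0, 0.006, 0, 0]
    - [0, 0.009, 0, 0]
    - [0, 0.009, 0, 0]

```text
clock: 24.0
ee_pos: [0.5929, 0.1171, 0.0054]
tool_rot: [0.705, -0.705, 0.059, -0.059]
ft_force: [-2.4, -0.4, 4.9]
finger_gap: 0.0487
```

```bash
python3 - <<'E'
from h import *
f=[]
for i in range(5): vision.snapshot('top'); f.append(sensors.read_state()['ft_force'])
print(np.array(f)); plan([.593,.1168,.004],-9.5)
E
```

```text
[[-1.718  -0.4673  5.2549]
 [-2.1072  0.062   5.0257]
 [-3.0294 -0.6254  5.8844]
 [-2.8045 -0.1633  5.5855]
 [-2.5776 -0.7036  5.4505]]
t 24.25 ee [0.5929 0.1171 0.0054] yaw -9.56608223452813 F [-2.5776 -0.7036  5.4505] gap 0.04886681239927511
row [ 0.0004  0.0056 -0.001  -0.0004] dist 0.0014304801693113653
```

It is seated: floor contact at the expected height, pressing about 5 N. Release.

Request:
carry_out:
  deltas:
    - [0, 0, 0, 0]
    - [0, 0, 0, 0]
    - [0, 0, 0, 0]
    - [0, 0, 0, 0]
    - [0, 0, 0, 0]
  claw: 1

```text
clock: 24.75
ee_pos: [0.5929, 0.1171, 0.005]
tool_rot: [0.705, -0.705, 0.059, -0.059]
ft_force: [0.4, -0.2, 0.3]
finger_gap: 0.0858
```

Request:
carry_out:
  deltas:
    - [0, -0.04, 0, 0]
    - [0, -0.12, 0, 0]
    - [0, -0.24, 0, 0]
    - [0, -0.38, 0, 0]
    - [0, -0.48, 0, 0]
    - [0, -0.52, 0, 0]
    - [0, -0.52, 0, 0]

```text
clock: 25.45
ee_pos: [0.5936, 0.1171, 0.1364]
tool_rot: [0.705, -0.705, 0.058, -0.06]
ft_force: [-1.3, 0.3, -0.2]
finger_gap: 0.0855
```

```bash
python3 - <<'E'
from h import *
m=vision.camera_model('wrist');im=vision.snapshot('wrist')[:,:,::-1]; cv2.imwrite('pics/w15.png',im)
im=vision.snapshot('side')[:,:,::-1]; cv2.imwrite('pics/s8.png',cv2.resize(im[140:250,260:390],None,fx=5,fy=5,interpolation=cv2.INTER_CUBIC))
plan([.57,0,.15],-9.5); plan([.514,-.1796,.12],2.5)
E
```

```text
t 25.55 ee [0.5925 0.117  0.1341] yaw -9.573121752390445 F [-0.191  -0.7342 -0.3858] gap 0.08532685182411825
row [-0.0108 -0.0633 -0.4765 -0.0004] dist 0.12020393362046873
t 25.55 ee [0.5925 0.117  0.1341] yaw -9.573121752390445 F [-0.191  -0.7342 -0.3858] gap 0.08532685182411825
row [-0.1121  0.057  -1.2221 -0.0671] dist 0.30714459453669535
```

View pics/w15.png

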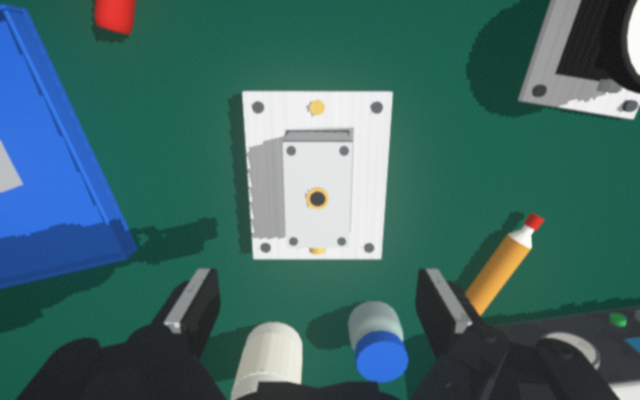

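View pics/s8.png

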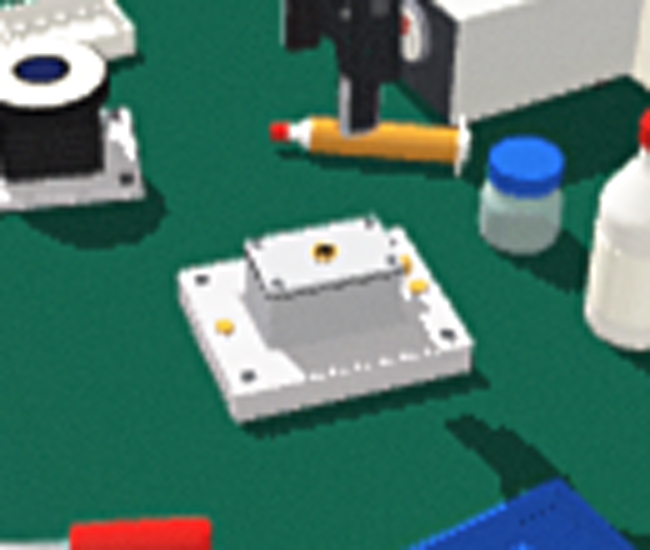

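The empty housing sits level and centred in the pocket (port at (317,198), dowel at (317,107)). Now go back to L.

Request:
carry_out:
  deltas:
    - [-0.01, 0, -0.12, -0.01]
    - [-0.03, 0, -0.3, -0.02]
    - [-0.05, 0, -0.48, -0.03]
    - [-0.07, 0, -0.66, -0.045]
    - [-0.09, 0, -0.83, -0.06]
    - [-0.1, 0.02, -0.95, -0.067]
    - [-0.11, 0.04, -1, -0.067]
    - [-0.11, 0.057, -1, -0.067]

```text
clock: 26.35
ee_pos: [0.5233, -0.1257, 0.1195]
tool_rot: [0.707, -0.707, -0.014, 0.015]
ft_force: [0.2, 0.8, -0.4]
finger_gap: 0.0855
```

```bash
python3 - <<'E'
from h import *
plan([.514,-.1796,.115],2.5)
E
```

```text
t 26.35 ee [ 0.5233 -0.1257  0.1195] yaw 2.3349250126921137 F [ 0.2278  0.823  -0.4257] gap 0.08546028901611424
row [-0.0458  0.0178 -0.2141 -0.0009] dist 0.054918963594958715
```

Request:
carry_out:
  deltas:
    - [-0.01, 0.01, -0.07, 0]
    - [-0.03, 0.018, -0.15, 0]
    - [-0.04, 0.018, -0.19, 0]
    - [-0.04, 0.018, -0.2, 0]
    - [-0.04, 0.018, -0.2, 0]

```text
clock: 26.85
ee_pos: [0.5166, -0.1746, 0.1162]
tool_rot: [0.707, -0.707, -0.015, 0.015]
ft_force: [-0.0, 0.0, -0.3]
finger_gap: 0.0857
```

```bash
python3 - <<'E'
from h import *
m=vision.camera_model('wrist');s=sensors.read_state();im=vision.snapshot('wrist')[:,:,::-1].copy(); cv2.imwrite('pics/w16.png',im)
plan([.514,-.1796,-.001],2.5)
E
```

```text
t 26.9 ee [ 0.5166 -0.1744  0.1162] yaw 2.5104241458778174 F [-0.2569  0.2756  0.5854] gap 0.08517047685909133
row [-0.0113  0.469  -0.0204  0.0001] dist 0.11739191362616501
```

View pics/w16.png

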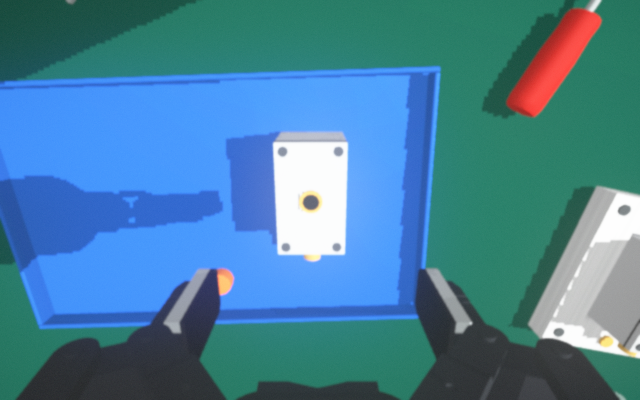

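Housing L's port is at (311,202), about 4.5 mm to one side. Correct and descend.

Request:
carry_out:
  deltas:
    - [-0.005, 0, -0.018, 0]
    - [-0.01, 0.06, -0.018, 0]
    - [-0.01, 0.16, -0.018, 0]
    - [-0.01, 0.26, -0.018, 0]
    - [-0.01, 0.34, -0.018, 0]
    - [-0.01, 0.36, -0.018, 0]
    - [-0.01, 0.36, -0.018, 0]

```text
clock: 27.6
ee_pos: [0.5139, -0.1796, 0.0262]
tool_rot: [0.707, -0.707, -0.015, 0.016]
ft_force: [0.0, 0.6, 0.1]
finger_gap: 0.0854
```

```bash
python3 - <<'E'
from h import *
im=vision.snapshot('wrist')[:,:,::-1].copy(); cv2.imwrite('pics/w17.png',im)
plan([.514,-.179,-.001],2.5)
E
```

```text
t 27.65 ee [ 0.5144 -0.1799  0.0269] yaw 2.500730945134111 F [ 0.2105 -0.2388  0.1205] gap 0.0856843727528055
row [-0.0013  0.1116  0.0035  0.    ] dist 0.0279124047841871
```

View pics/w17.png

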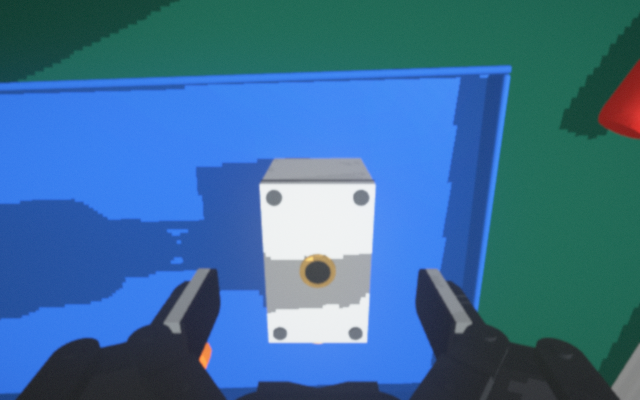

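The port is at (317.5,270), centred between the fingers. Go down the last 28 mm and close.

Request:
carry_out:
  deltas:
    - [0, 0.02, 0, 0]
    - [0, 0.05, 0, 0]
    - [0, 0.08, 0, 0]
    - [0, 0.1, 0, 0]
    - [0, 0.112, 0, 0]
    - [0, 0.112, 0, 0]

```text
clock: 28.25
ee_pos: [0.5138, -0.1798, -0.0021]
tool_rot: [0.707, -0.707, -0.015, 0.016]
ft_force: [0.1, -0.5, -0.1]
finger_gap: 0.0853
```

Request:
carry_out:
  deltas:
    - [0, 0, 0, 0]
    - [0, 0, 0, 0]
    - [0, 0, 0, 0]
    - [0, 0, 0, 0]
  claw: 0.25

```text
clock: 28.65
ee_pos: [0.5142, -0.1799, -0.0015]
tool_rot: [-0.707, 0.707, 0.015, -0.015]
ft_force: [0.3, 0.3, -0.4]
finger_gap: 0.0534
```

Request:
carry_out:
  deltas:
    - [0, 0, 0, 0]
    - [0, 0, 0, 0]
    - [0, 0, 0, 0]
    - [0, 0, 0, 0]
    - [0, 0, 0, 0]
  claw: -1

```text
clock: 29.15
ee_pos: [0.5142, -0.1799, -0.0013]
tool_rot: [-0.707, 0.707, 0.016, -0.015]
ft_force: [-2.5, 0.4, 5.1]
finger_gap: 0.0493
```

Request:
carry_out:
  deltas:
    - [0, -0.04, 0, 0]
    - [0, -0.11, 0, 0]
    - [0, -0.2, 0, 0]
    - [0, -0.32, 0, 0]
    - [0, -0.46, 0, 0]
    - [0, -0.6, 0, 0]
    - [0, -0.66, 0, 0]
    - [0, -0.68, 0, 0]

```text
clock: 29.95
ee_pos: [0.5146, -0.1801, 0.1704]
tool_rot: [-0.706, 0.707, 0.016, -0.015]
ft_force: [-0.2, -0.1, -5.3]
finger_gap: 0.049
```

```bash
python3 - <<'E'
from h import *
f=[]
for i in range(6): im=vision.snapshot('wrist'); f.append(sensors.read_state()['ft_force'])
cv2.imwrite('pics/w18.png',im[:,:,::-1]); print(np.mean(f,0))
plan([.50,.0,.2],2.5); plan([.5137,.364,.2],2.5)
E
```

```text
[-0.1298 -0.0029 -4.1866]
t 30.25 ee [ 0.5136 -0.1796  0.1673] yaw 2.486993778652246 F [-0.1551  0.4999 -6.1855] gap 0.04890225099441489
row [-0.0232 -0.1303  0.7203 -0.0001] dist 0.18307708765929248
t 30.25 ee [ 0.5136 -0.1796  0.1673] yaw 2.486993778652246 F [-0.1551  0.4999 -6.1855] gap 0.04890225099441489
row [ 0.0947 -0.1291  2.1725 -0.0001] dist 0.5446002170446914
```

View pics/w18.png

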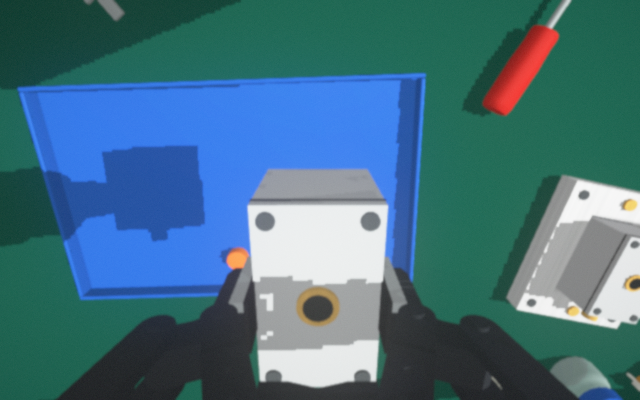

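Held at about 4.2 N, well inside the pads (port at (317.5,307)). Carry it high over to the reader.

Request:
carry_out:
  deltas:
    - [0, -0.04, 0.06, 0]
    - [0.01, -0.1, 0.16, 0]
    - [0.015, -0.13, 0.3, 0]
    - [0.02, -0.13, 0.45, 0]
    - [0.03, -0.13, 0.6, 0]
    - [0.04, -0.13, 0.75, 0]
    - [0.04, -0.13, 0.88, 0]
    - [0.043, -0.13, 0.97, 0]

```text
clock: 31.05
ee_pos: [0.5134, 0.0655, 0.201]
tool_rot: [0.707, -0.707, -0.016, 0.016]
ft_force: [0.3, -0.5, -4.2]
finger_gap: 0.0492
```

Request:
carry_out:
  deltas:
    - [0, 0, 0.12, 0]
    - [0.01, 0, 0.27, 0]
    - [0.015, 0, 0.42, 0]
    - [0.02, 0, 0.56, 0]
    - [0.03, 0, 0.68, 0]
    - [0.03, 0, 0.77, 0]
    - [0.03, 0, 0.82, 0]
    - [0.03, 0, 0.84, 0]

```text
clock: 31.85
ee_pos: [0.5121, 0.274, 0.2007]
tool_rot: [-0.707, 0.707, 0.016, -0.016]
ft_force: [0.6, -1.2, -4.6]
finger_gap: 0.0489
```

```bash
python3 - <<'E'
from h import *
vision.snapshot('wrist')
plan([.514,.364,.2],2.5)
E
```

```text
t 31.9 ee [0.5122 0.2739 0.2007] yaw 2.5439445555727325 F [-0.8068  1.3538 -3.6382] gap 0.04910430710060501
row [0.023  0.0029 0.3598 0.0002] dist 0.09013565090102472
```

Request:
carry_out:
  deltas:
    - [0.005, 0, 0.05, 0]
    - [0.01, 0, 0.13, 0]
    - [0.015, 0, 0.21, 0]
    - [0.02, 0, 0.28, 0]
    - [0.023, 0, 0.33, 0]
    - [0.023, 0, 0.355, 0]
    - [0.023, 0, 0.36, 0]
    - [0.023, 0, 0.36, 0]

```text
clock: 32.7
ee_pos: [0.5145, 0.3629, 0.2008]
tool_rot: [-0.707, 0.707, 0.015, -0.015]
ft_force: [0.9, -0.3, -4.2]
finger_gap: 0.0488
```

```bash
python3 - <<'E'
from h import *
im=vision.snapshot('side')[:,:,::-1]; cv2.imwrite('pics/s9.png',cv2.resize(im[80:240,210:400],None,fx=4,fy=3.75))
im=vision.snapshot('wrist')[:,:,::-1]; cv2.imwrite('pics/w19.png',im)
plan([.514,.364,.123],2.5)
E
```

```text
t 32.8 ee [0.5146 0.3626 0.2009] yaw 2.4579691423225 F [-0.2818  0.0354 -4.2792] gap 0.04877404014151795
row [-0.0021  0.3117  0.0058 -0.0002] dist 0.07795231289049998
```

View pics/s9.png

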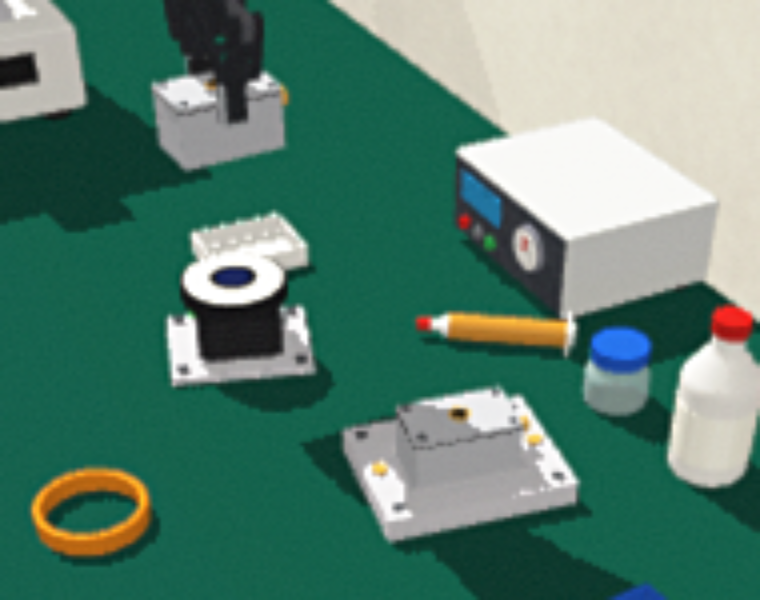

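View pics/w19.png

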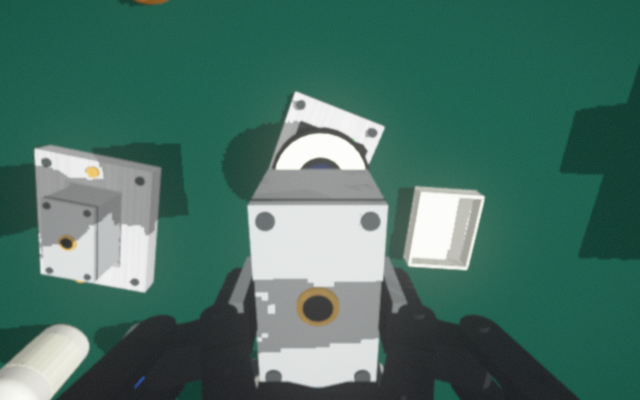

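The housing hangs level about 128 mm above the glass, and the lens shows at about u=320 in the wrist view, in line with the tool. The placed housing looks undisturbed. Lower about 78 mm gently.

Request:
carry_out:
  deltas:
    - [0, 0.02, 0.004, 0]
    - [0, 0.07, 0.006, 0]
    - [0, 0.13, 0.006, 0]
    - [0, 0.19, 0.006, 0]
    - [0, 0.24, 0.006, 0]
    - [0, 0.28, 0.006, 0]
    - [0, 0.3, 0.006, 0]
    - [0, 0.31, 0.006, 0]

```text
clock: 33.6
ee_pos: [0.5144, 0.3645, 0.123]
tool_rot: [-0.707, 0.707, 0.015, -0.015]
ft_force: [0.2, 0.1, -3.4]
finger_gap: 0.049
```

Request:
carry_out:
  deltas:
    - [0, 0, 0, 0]
    - [0, 0, 0, 0]
    - [0, 0, 0, 0]
    - [0, 0, 0, 0]
    - [0, 0, 0, 0]
    - [0, 0, 0, 0]
    - [0, 0, 0, 0]
    - [0, 0, 0, 0]

```text
clock: 34.4
ee_pos: [0.5144, 0.3646, 0.1233]
tool_rot: [-0.707, 0.707, 0.015, -0.015]
ft_force: [0.3, 1.0, -4.1]
finger_gap: 0.0488
```

```bash
python3 - <<'E'
from h import *
im=vision.snapshot('side')[:,:,::-1]; cv2.imwrite('pics/s10.png',cv2.resize(im[100:250,210:400],None,fx=4,fy=4,interpolation=cv2.INTER_CUBIC))
m=vision.camera_model('wrist'); im=vision.snapshot('wrist')[:,:,::-1]; cv2.imwrite('pics/w20.png',im)
plan([.514,.364,.123],2.5); print(sensors.read_state()['joint_velocities'])
ms=vision.camera_model('side'); c=np.array([.514,.364,0]); R=np.array([[.999,-.0436],[.0436,.999]])
for z in (.128,.182):
  for a in ((-.042,-.025),(.042,-.025),(-.042,.025)): print(z,a,(proj(ms,np.r_[c[:2]+R@a,z])-[210,100])*4)
E
```

```text
t 34.5 ee [0.5144 0.3647 0.1233] yaw 2.4902651620406058 F [-0.1442  0.4138 -4.4789] gap 0.049049243296621754
row [-0.0018  0.0012 -0.0026 -0.0001] dist 0.0008471493258463495
[-0.0015 -0.0001 -0.002  -0.0008 -0.0006 -0.0014]
0.128 (-0.042, -0.025) [[192.1153 187.3325]]
0.128 (0.042, -0.025) [[287.1619 160.6675]]
0.128 (-0.042, 0.025) [[167.0792 159.438 ]]
0.182 (-0.042, -0.025) [[185.645  126.6094]]
0.182 (0.042, -0.025) [[283.7172 100.9482]]
0.182 (-0.042, 0.025) [[160.0431  99.5888]]
```

View pics/s10.png

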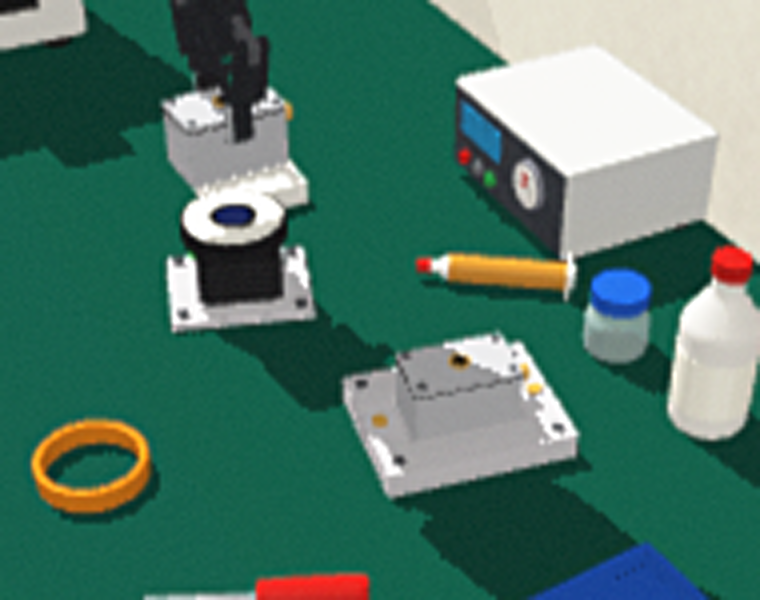

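View pics/w20.png

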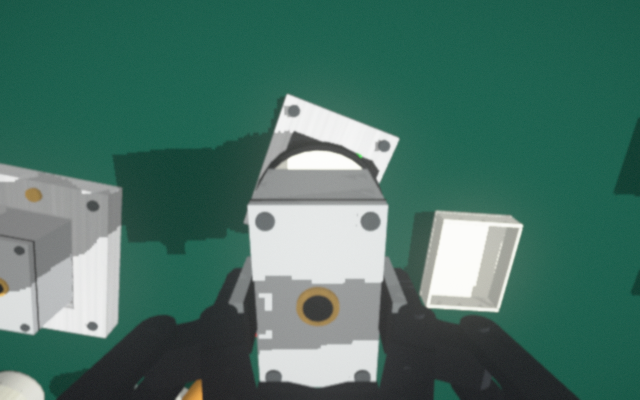

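In the side view the held housing's lower corner is at about (195,190) and its lid corners at (192,130) and (163,103). The predictions for an underside at 0.128 m, centred, were (192,187), (186,127) and (160,100), which agrees within about 2 raw pixels. The wrist view shows the ring light in line with the tool, centred at about u=320, and the arm is still. I'm handing in.

```bash
python3 -c "
from station import ctrl
print(ctrl.close_job())"
```

```text
the job is handed in; nothing more can be done
None
```

I weighed both housings. The one nearer the pallet read about 4.0–4.2 N, so it is the filled one; the other read about 1.8 N, so it is empty. The empty one is in the pallet pocket, let go, and the filled one is held over the reader. I handed the job in at about 34.5 s; no verdict was reported.

**Last checks**
- **Empty housing:** it met the pocket floor at the expected height with about 5 N of press. After release it looked level and centred in the wrist and side views.
- **Filled housing:** it is held at TCP (0.514, 0.365, 0.123), so its underside should be about 50 mm above the glass. In the side view it matched the predicted position within about 2 pixels, and the joints were still.

**What failed or disagreed**
- **Missed grasp:** the first grasp of the empty housing slipped off without moving it, because the real fingertips sit about 24 mm above the reported TCP. I gripped both housings deeper after that.
- **Camera mismatch:** the wrist and fixed cameras differed by about 3 mm in y. For the insertion I used the wrist view relative to the tool.

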